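# Slide a tall mill blank into the corner stop and cam it fast

### The job

Slide the tall pepper-mill blank across the bench, standing upright all the way and never lifted or tipped, until it is fully home against both wooden fences of the corner stop. Then swing the red-knobbed cam lever clockwise (seen from above) until the cam bites and clamps the mill firmly in the corner, without forcing it, and let go. Push and clamp gently so that the soft wood is not bruised, and leave the vase, bowl and wax jar where they are.

Things in the scene. Friction and masses are not known exactly. Their poses are not given: they have to be found in the camera images.
- mill: Tall pale beech pepper-mill blank, loose, upright on the bench. Round: straight foot 64 mm wide from 0 to 75 mm up (dark line at 50 mm), waist 44 to 58 mm wide above, darker head; 290 mm tall, about 0.5 kg, weight centred 130 mm up. Pushed on its foot below about 40 mm it slides (2 to 6 N); higher up it topples. Origin: centre of its underside, z up the mill.
- jig: Corner stop fixed to the bench: two brown wooden fences 26 mm thick, 40 mm high, square to each other. Origin on the bench, under the mill's centre when it is home. +x = slide-in direction. Back fence: face at x = 32, y -30 to 70 mm. Side fence: face at y = 32, x -30 to 32 mm, with a splayed lead-in of 20 mm. Open to -x (mill's side). Cam on the -y side, 4 mm clear of a mill on y = 0 while open.
- cam_foot: Cam clamp: dark steel foot plate fixed to the bench, with the plywood cam and its lever on an upright bolt. Origin on the bolt's axis at bench level; axes parallel to the corner stop's. The cam (48 mm disc, off-centre, 9 to 29 mm above the bench) presses the mill's foot when the lever is swung. The plate is set anew in its slot for each job, so the lever angle at which it bites differs by some tenths of a radian.
- cam_knob (a point): Upright red knob at the end of the cam lever, 18 mm in diameter, from 23 to 67 mm above the bench; this point is on its axis, 45 mm above the bench and 90 mm horizontally from the pivot bolt. The lever arm under it is 9 to 23 mm above the bench.
- cam (a joint): Lever angle, rad: 0 = open, lever pointing along the corner stop's +x; grows clockwise seen from above, stop at 2.3. Stiff, stays where it is left. Swinging it free takes about 2 N at the knob; the cam bites somewhere between 1.1 and 1.7 rad, then within 0.1 rad the force at the knob rises steeply: at 5 to 7 N the mill is firmly clamped, above 9 N the wood is bruised.
- vase: Bystander: dark turned vase, 72 mm wide, 190 mm tall, loose. Origin at the centre of its underside.
- bowl: Bystander: small brown wooden bowl, 100 mm wide, 45 mm high, loose. Origin at the centre of its underside.
- wax: Bystander: amber wax jar with brass lid, 64 mm wide, 50 mm high, loose. Origin at the centre of its underside.
Things that resemble listed ones, but are neither listed nor needed, are in the scene too. Leave any blue or orange look-alike of the cam_foot alone.

How it is judged:
By the outcome, as a careful person would: the job done as asked, in the order asked, and still so for the second after the job is handed in, with the robot touching nothing.
It also fails if it takes over 72 s, if anything falls off the work surface, if the arm or the gripper's body presses on something with over 40 N, if the wrist force passes 120 N, or if a joint passes its speed limit or range.

### The arm

A 6-joint arm with a two-finger parallel gripper is mounted at the origin on the work surface. World frame = base frame: x ahead of the robot, y to its left, z up, the work surface at z = 0. Lengths are in m, angles in degrees, forces in N, time in s.
With the tool pointing down it reaches from about 0.4 to 0.825 m from the base axis. Payload 7 kg.
Tool frame: the origin (TCP) lies midway between the tips of the shut fingers; the grasp point (between the pads) lies r.grasp_offset behind it (r.grasp_offset is the distance from the TCP to the grasp point, in m); x points along the fingers, z is the direction in which the jaws open and shut, and the axes are right-handed (so a half turn about x gives the same grasp; the last joint's range is limited). The gripper opens to 88 mm and grips with 3 to 60 N. Pads are 19 mm wide; open, the fingers measure 130 mm over their backs; the gripper's body (78 mm by 193 mm) begins 47 mm behind the grasp point.
Start: joints at [-50.472, 20.546, 0.682, 0, -70.136, -16.507], TCP at [0.264, -0.621, 0.227] pointing down, gripper open.
Joint ranges: [-176.03, 176.03], [-82.01, 121.73], [-58.28, 71.71], [-173.87, 95.51], [-174.79, -0.11], [-173.66, 173.66]. Speed limits (degrees/s): [136.94, 136.94, 172.46, 180, 180, 180].

### API

Orientations are given as [roll, pitch, yaw] about the fixed x, y, z axes, in that order (R = Rz(yaw) Ry(pitch) Rx(roll)).
In Python, from plant import readout, vision, close_job, r gives the robot as it stands.
- The arm moves only by the shell command python3 -m handwheel 'ROWS' [OPENING] [FORCE]. ROWS is JSON, a list that holds one entry, the list of rows, each a list of 4 numbers: the shift along the world's x, y, z in units of 40 mm (1.0 is 40 mm), then the turn about the world's z in units of 5 degrees (1.0 is 5 degrees). In form: [[[tx, ty, tz, roll], ...]]. A call has 1 to 8 rows; each row shifts and turns the pose as measured when the row begins; what a row does not reach is not made up. A row lasts 1/10 s, in which the tool goes at most 50 mm and 8.59 degrees, less where a joint would pass 70% of its speed; a pose out of reach is approached as far as the arm can. A call is refused whole if a number of a shift passes 1 or a number of a turn 1, either way. A call with a gripper value outside its range is refused whole. OPENING is the finger opening in mm, from 0 to 87.6, set as the call begins (- or left out, the last holds). The fingers move at their own pace and stop on an object; FORCE is the grip in N (left out, the last holds). Time passes only in rows, so rows that do not move let the fingers close. It gives the time, the measured TCP pose, the force and the opening at its end, in the units of the state.
- readout.get_state(): the state, without advancing time (a new reading comes with each control period).
- vision.capture(name): name is "scene" or "top" or "wrist"; returns the picture (420x560x3 uint8, blue, green, red); there is no depth.
- vision.get_calibration(name): a dict with "intrinsics" (3x3 intrinsics, pixels), "dist" ([k1, k2, p1, p2, k3] as OpenCV has them; the pictures are not rectified), "pose" (4x4, takes a point from camera to world coordinates). Camera axes: x right, y up, looking along -z (the intrinsics and any distortion apply to the point x, -y, -z); pixel columns grow to the right and rows downward; lengths in m; the calibration is good to about 2 mm. A picture is of the moment at which its call begins: read the wrist's pose just before it. get_calibration takes no time and is no camera call; for the wrist camera it gives the pose at the moment of the call.
- close_job(): hands the job in, once; it reports no verdict.
The state is a dict: "time_s": time; "joints": joint angles; "qd": joint speeds; "joint_torque": joint torques, N m; "tcp_pos": TCP position; "eef_rot": TCP orientation; "contact_force": force on the tool from outside, world axes, zero at the start; "moment": the same for the moment, N m; "gripper_width": finger opening in m.
Only numpy, scipy, OpenCV 4.12 (cv2) and the standard library are available. Lean on these libraries where they do the work, as an engineer would, in place of code of your own. Each camera call takes 0.05 s, during which the arm holds its last target.

## Working session

There is one attempt and no reset: what is moved stays moved. The work goes in short steps, Python scripts to look and compute and a shell command to move; the robot and the scene stay as the last step left them, time stands still between calls to the robot, and variables do not carry over. Pictures are saved under pics/ and viewed, and the job is handed in when it is done.

```bash
ls; mkdir -p pics
python3 - <<'E'
from plant import readout, vision, r
import cv2
print(readout.get_state()); print(r.grasp_offset)
for n in ("scene","top","wrist"):
    c=vision.get_calibration(n); print(n,c)
    cv2.imwrite(f"pics/{n}0.png",vision.capture(n))
E
```

```text
pics
{'time_s': 0.0, 'joints': array([-5.04716556e+01,  2.05915919e+01,  6.33654869e-01, -2.31263693e-02,
       -7.01355346e+01, -1.65075675e+01]), 'qd': array([-0.07023463, -0.0005638 ,  0.05354602,  0.11292629, -0.01701387,
       -0.01236547]), 'joint_torque': array([-8.76370486e-04, -5.82722104e+01,  2.93055940e+01,  6.99725971e+00,
        6.77786578e-03, -1.56229330e-04]), 'tcp_pos': array([ 0.26377203, -0.62078766,  0.22561056]), 'eef_rot': array([  3.41594378,  89.90403252, 116.42884464]), 'contact_force': array([ 0.28561547,  0.28195769, -0.28227892]), 'moment': array([-0.02203363, -0.02108518, -0.005536  ]), 'gripper_width': 0.08772344084635303}
0.0188
scene {'intrinsics': array([[500.15897118,   0.        , 283.80484567],
       [  0.        , 500.15897118, 209.77191575],
       [  0.        ,   0.        ,   1.        ]]), 'dist': array([-0.01429471,  0.        ,  0.        ,  0.        ,  0.        ]), 'pose': array([[-0.85287924, -0.4230129 ,  0.30603447,  0.89792638],
       [ 0.52199267, -0.67851939,  0.51685113,  0.6232641 ],
       [-0.01098438,  0.60055935,  0.799
[... 405 characters left out ...]
8],
       [-0.99973124,  0.00886624,  0.02142066,  0.0632304 ],
       [ 0.02162984,  0.02421105,  0.99947285,  0.90606444],
       [ 0.        ,  0.        ,  0.        ,  1.        ]])}
wrist {'intrinsics': array([[371.45843233,   0.        , 280.60340561],
       [  0.        , 371.45843233, 200.064278  ],
       [  0.        ,   0.        ,   1.        ]]), 'dist': array([-0.07479291,  0.        ,  0.        ,  0.        ,  0.        ]), 'pose': array([[-0.39013669, -0.8814082 , -0.26629485,  0.19101256],
       [ 0.92075583, -0.373011  , -0.11433068, -0.65061053],
       [ 0.00144109, -0.28979713,  0.95708701,  0.38405541],
       [ 0.        ,  0.        ,  0.        ,  1.        ]])}
```

View pics/scene0.png

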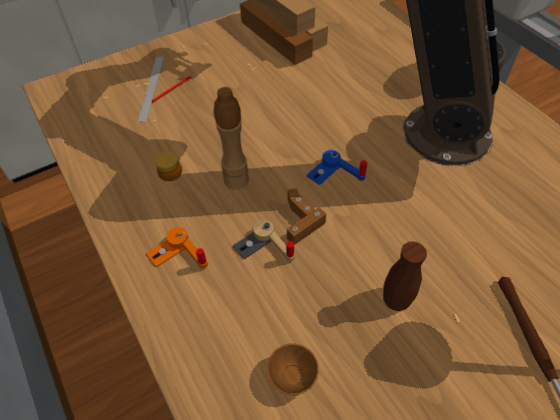

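View pics/top0.png

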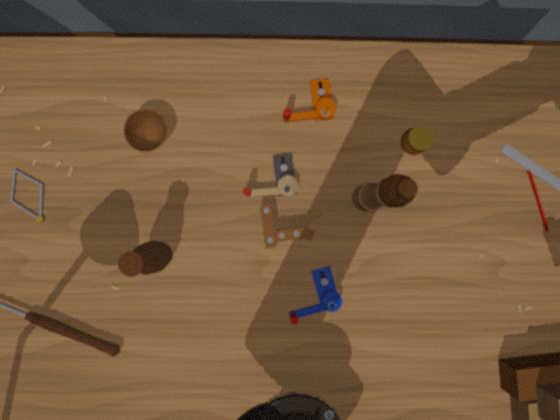

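View pics/wrist0.png

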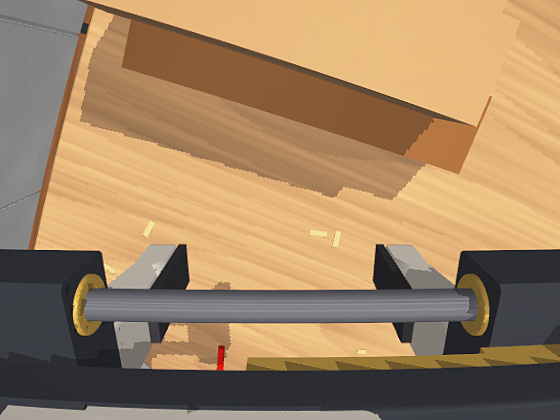

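The top view shows these candidates:
- **Cam clamp:** the dark-steel plate with a plywood cam at (288,187) and its knob at (248,192) is the real one. The orange (325,107) and blue (330,300) clamps are look-alikes.
- **Mill:** foot at about (365,197), head at (405,190). The only other tall turned thing is the dark vase at (140,260).
- **Jig:** fences at (268,225) and (290,236).

Next I'll check these in enlarged crops.

```bash
cat > h.py <<'E'
import numpy as np, cv2
from plant import readout, vision, r
def ray(n,uv,c=None):
    c=c or vision.get_calibration(n)
    p=cv2.undistortPoints(np.array([[uv]],float),c["intrinsics"],c["dist"])[0,0]
    d=c["pose"][:3,:3]@np.array([p[0],-p[1],-1]); return c["pose"][:3,3],d
def at(n,uv,z,c=None):
    o,d=ray(n,uv,c); return o+d*(z-o[2])/d[2]
def proj(n,P,c=None):
    c=c or vision.get_calibration(n)
    P=np.atleast_2d(P); q=(P-c["pose"][:3,3])@c["pose"][:3,:3]
    q=q*[1,-1,-1]
    return cv2.projectPoints(q.reshape(-1,1,3),np.zeros(3),np.zeros(3),c["intrinsics"],c["dist"])[0][:,0]
E
python3 - <<'E'
import cv2
a=cv2.imread('pics/top0.png')[140:260,225:425]; cv2.imwrite('pics/top0c.png',cv2.resize(a,None,fx=4,fy=4,interpolation=2))
a=cv2.imread('pics/scene0.png')[80:270,140:340]; cv2.imwrite('pics/scene0c.png',cv2.resize(a,None,fx=3,fy=3,interpolation=2))
E
```

```text
(no output)
```

View pics/top0c.png

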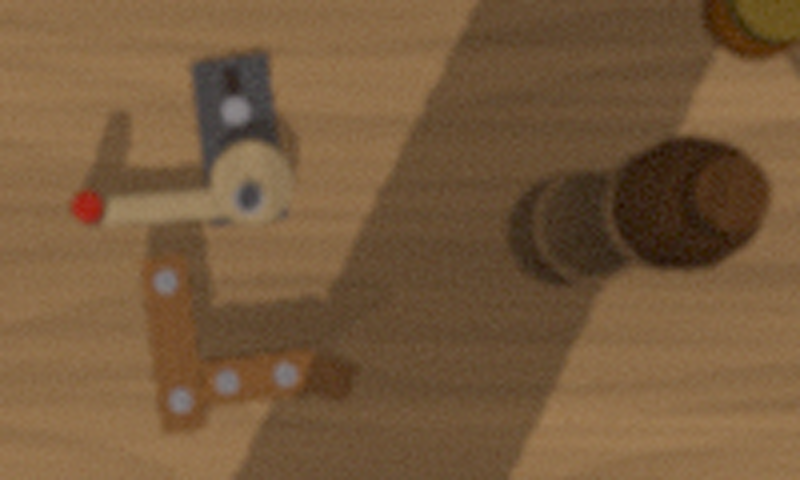

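View pics/scene0c.png

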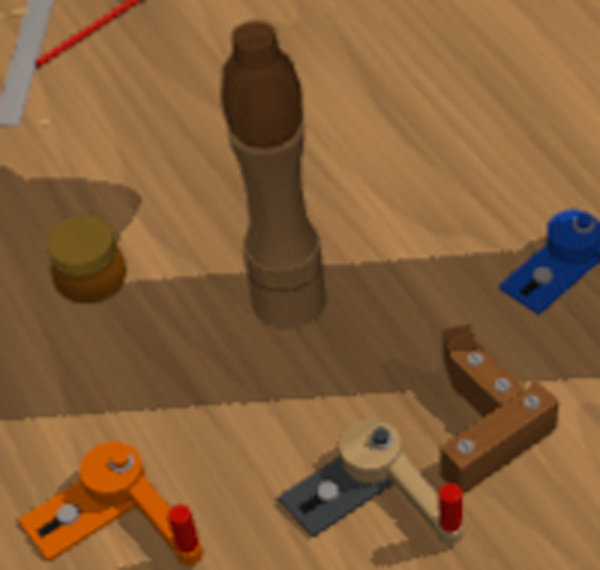

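```bash
cat > fit.py <<'E'
from h import *
from scipy.optimize import least_squares
T=lambda x,y:(225+x/4,140+y/4)
S=lambda x,y:(140+x/3,80+y/3)
px=[T(143,260),T(187,255),T(207,425),T(165,432)]
W=np.array([at('top',p,.04) for p in px])[:,:2]
J=np.array([[58,-30],[32,-30],[32,70],[58,70]])/1000
def f(p):
    c,s=np.cos(p[2]),np.sin(p[2]);return ((J@np.array([[c,s],[-s,c]])+p[:2])-W).ravel()
s=least_squares(f,[.5,.05,1.6]);print('jig',s.x,np.degrees(s.x[2]),'res mm',(s.fun*1000).round(1))
print('knob top',at('top',T(88,206),.067),'scene',at('scene',S(451,490),.067))
print('bolt top',at('top',T(248,196),.033),'scene',at('scene',S(380,436),.035))
# mill foot
print('scene base front',at('scene',S(288,326),0),'left',at('scene',S(249,290),.01),'right',at('scene',S(326,290),.01))
print('top head',at('top',T(733,195),.29),'scene head',at('scene',S(254,30),.29))
print('top left foot',at('top',T(509,230),.05))
for n,p in dict(wax=T(785,10)).items(): print(n,at('top',p,.05))
print('bowl',at('top',(145,130),.045),'vase',at('top',(131,263),.19))
print('orange knob',at('top',(287,114),.067),'bolt',at('top',(325,107),.035),'plate end', at('top',(320,80),.0))
print('ruler/pencil',at('top',(528,170),0),at('top',(546,230),0))
E
python3 fit.py
```

```text
jig [0.53622328 0.02365667 1.70286568] 97.56701676248208 res mm [ 1.5  0.8  1.9 -0.3 -2.1 -1.4 -1.4  0.9]
knob top [0.58494    0.11375342 0.067     ] scene [0.58355181 0.11759233 0.067     ]
bolt top [0.59385771 0.02531616 0.033     ] scene [0.59282801 0.02888511 0.035     ]
scene base front [ 5.90276616e-01 -1.32524592e-01  1.11022302e-16] left [ 0.60291631 -0.17757583  0.01      ] right [ 0.54710029 -0.14266678  0.01      ]
top head [ 0.57656979 -0.15948155  0.29      ] scene head [ 0.57403449 -0.16010953  0.29      ]
top left foot [ 0.57504738 -0.11981206  0.05      ]
wax [ 0.70076077 -0.27611138  0.05      ]
bowl [0.72195233 0.3442862  0.045     ] vase [0.44259375 0.31846365 0.19      ]
orange knob [0.75594654 0.02805278 0.067     ] bolt [ 0.78211664 -0.05996726  0.035     ] plate end [ 0.85711151 -0.05273358  0.        ]
ruler/pencil [ 0.64858434 -0.55762957  0.        ] [ 0.50428163 -0.60130186  0.        ]
```

```bash
python3 -m handwheel '[[[0.95,0.75,0,0],[0.95,0.75,0,0],[0.95,0.75,0,0],[0.95,0.75,0,0],[0.95,0.75,0,0],[0.95,0.75,0,0],[0.95,0.75,0,0],[0.95,0.75,0,0]]]' 0 20
python3 - <<'E'
from h import *
from scipy.spatial.transform import Rotation as R
s=readout.get_state();print(s['tcp_pos'],R.from_euler('xyz',s['eef_rot'],degrees=True).as_matrix().round(3),s['joints'])
for n in('scene','wrist','top'):
    cv2.imwrite(f'pics/{n}1.png',vision.capture(n))
print(vision.get_calibration('wrist')['pose'])
E
```

```text
time_s: 0.95
tcp_pos: [0.5702, -0.3745, 0.2231]
eef_rot: [27.9, 89.7, 140.3]
contact_force: [1.6, -1.4, -0.4]
gripper_width: 0.0292
[ 0.57016421 -0.37451792  0.22309418] [[-0.005 -0.925 -0.381]
 [ 0.004 -0.381  0.925]
 [-1.     0.003  0.005]] [-17.04529525  21.53781022   1.76555223  -0.13883614 -70.54110542
 -50.51453089]
[[-0.38370201 -0.88531086 -0.26267364  0.4987721 ]
 [ 0.92343804 -0.3660233  -0.11527851 -0.40339059]
 [ 0.00591264 -0.28679543  0.9579736   0.38078789]
 [ 0.          0.          0.          1.        ]]
```

View pics/scene1.png

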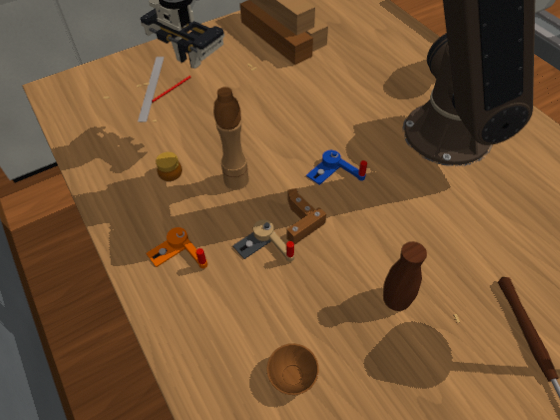

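View pics/wrist1.png

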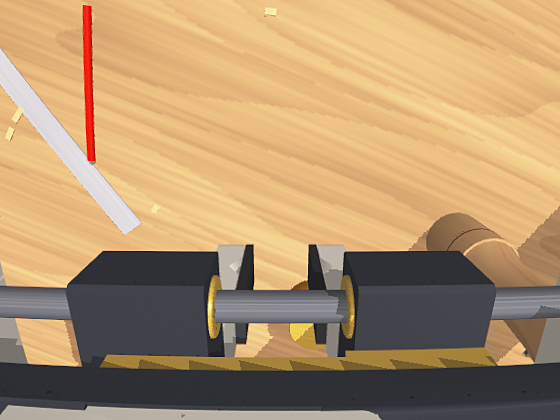

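View pics/top1.png

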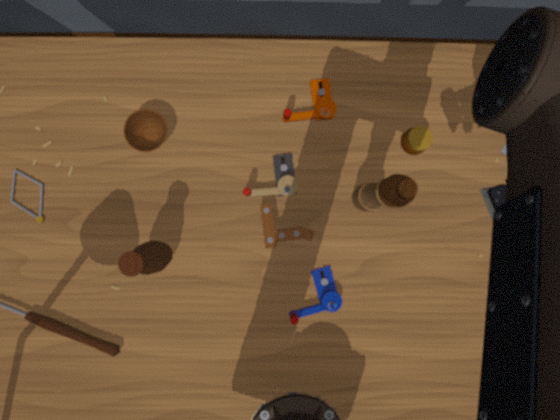

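Run:
```python
import cv2
a=cv2.imread('pics/scene1.png')[0:80,120:250]; cv2.imwrite('pics/scene1c.png',cv2.resize(a,None,fx=6,fy=6,interpolation=2))
```

```text
(no output)
```

View pics/scene1c.png

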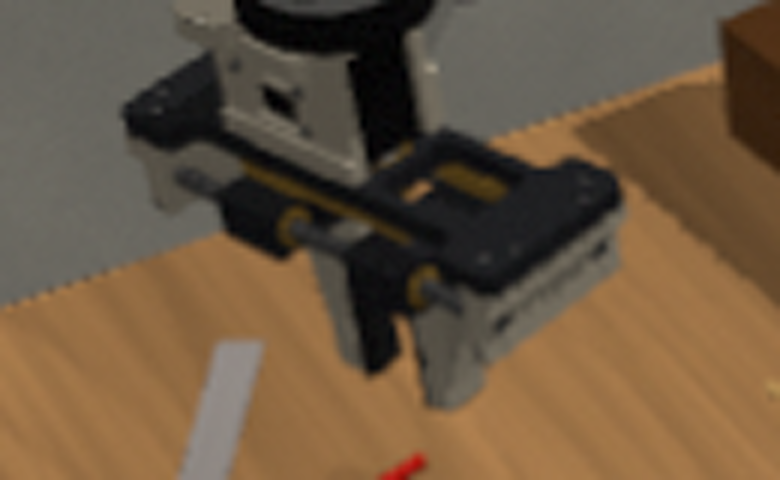

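```bash
python3 -m handwheel '[[[0.84,-0.55,0,0],[0.84,-0.55,0,0],[0.84,-0.55,0,0],[0.84,-0.55,0,0],[0.84,-0.55,0,0],[0.84,-0.55,0,0],[0.84,-0.55,0,0],[0.84,-0.55,0,0]]]' 0 20
cat > st.py <<'E'
from h import *
from scipy.spatial.transform import Rotation as R
s=readout.get_state();M=R.from_euler('xyz',s['eef_rot'],degrees=True).as_matrix();print(s['time_s'],s['tcp_pos'].round(4),'\n',M.round(3),'\nJ',s['joints'].round(1),'F',s['contact_force'].round(2),'w',round(s['gripper_width'],4))
E
python3 st.py
```

```text
time_s: 1.9
tcp_pos: [0.8257, -0.5499, 0.2211]
eef_rot: [-159.5, 89.9, -47.0]
contact_force: [2.6, -1.1, 0.1]
gripper_width: 0.0005
1.9 [ 0.8257 -0.5499  0.2211] 
 [[ 0.001 -0.924 -0.382]
 [-0.001 -0.382  0.924]
 [-1.    -0.001 -0.002]] 
J [ -22.5   59.7   71.7    0.  -101.9  -45. ] F [ 2.62 -1.07  0.15] w 0.0005
```

```bash
python3 -m handwheel '[[[0.84,-0.55,0,0],[0.84,-0.55,0,0],[0.84,-0.55,0,0],[0.84,-0.55,0,0]]]'; python3 st.py
```

```text
time_s: 2.3
tcp_pos: [0.8688, -0.5858, 0.1603]
eef_rot: [-156.7, 85.0, -44.5]
contact_force: [1.0, -0.1, 0.7]
gripper_width: 0.0001
2.3 [ 0.8688 -0.5858  0.1603] 
 [[ 0.062 -0.925 -0.375]
 [-0.061 -0.379  0.923]
 [-0.996 -0.035 -0.08 ]] 
J [-22.8  63.6  71.7   1.9 -93.4 -44.8] F [ 1.   -0.1   0.69] w 0.0001
```

```bash
python3 -m handwheel '[[[0.7,-0.46,0.7,0],[0.7,-0.46,0.7,0],[0.7,-0.46,0.7,0],[0.7,-0.46,0.7,0]]]'; python3 st.py
```

```text
time_s: 2.7
tcp_pos: [0.8882, -0.6005, 0.2358]
eef_rot: [-153.8, 77.6, -41.6]
contact_force: [-1.3, -1.1, 0.9]
gripper_width: 0.0007
2.7 [ 0.8882 -0.6005  0.2358] 
 [[ 0.161 -0.919 -0.361]
 [-0.143 -0.384  0.912]
 [-0.977 -0.095 -0.193]] 
J [-22.3  60.1  71.7   4.1 -89.9 -45.1] F [-1.31 -1.07  0.95] w 0.0007
```

```bash
python3 -m handwheel '[[[0,0,0,-1],[0,0,0,-1],[0,0,0,-1],[0,0,0,-1],[0,0,0,-1],[0,0,0,-1],[0,0,0,-1],[0,0,0,-1]]]'; python3 -m handwheel '[[[0,0,0,-1],[0,0,0,-1],[0,0,0,-1],[0,0,0,-1],[0,0,0,-1],[0,0,0,-1],[0,0,0,-1],[0,0,0,-1]]]';  python3 st.py
```

```text
time_s: 3.5
tcp_pos: [0.8759, -0.5939, 0.2734]
eef_rot: [-146.1, 74.2, -75.6]
contact_force: [-1.0, -0.4, 0.0]
gripper_width: 0.0006
time_s: 4.3
tcp_pos: [0.8419, -0.5731, 0.2911]
eef_rot: [-131.8, 71.6, -102.8]
contact_force: [0.3, -0.3, -0.8]
gripper_width: 0.0003
4.3 [ 0.8419 -0.5731  0.2911] 
 [[-0.07  -0.493  0.867]
 [-0.307  0.838  0.451]
 [-0.949 -0.235 -0.21 ]] 
J [ -17.1   60.2   71.7   18.6  -99.6 -130.5] F [ 0.3  -0.34 -0.83] w 0.0003
```

```bash
python3 -m handwheel '[[[0.85,-0.4,0.3,0],[0.85,-0.4,0.3,0],[0.85,-0.4,0.3,0],[0.85,-0.4,0.3,0],[0.85,-0.4,0.3,0],[0.85,-0.4,0.3,0]]]';  python3 st.py
```

```text
time_s: 4.9
tcp_pos: [0.916, -0.6002, 0.314]
eef_rot: [-107.6, 64.1, -76.5]
contact_force: [-0.2, -0.2, -0.2]
gripper_width: 0.0005
4.9 [ 0.916  -0.6002  0.314 ] 
 [[ 0.102 -0.494  0.863]
 [-0.424  0.763  0.487]
 [-0.9   -0.416 -0.132]] 
J [ -16.2   60.6   71.7   22.3  -87.7 -130.9] F [-0.16 -0.19 -0.21] w 0.0005
```

```bash
python3 -m handwheel '[[[0.95,-0.1,0.2,0],[0.95,-0.1,0.2,0],[0.95,-0.1,0.2,0],[0.95,-0.1,0.2,0]]]';  python3 st.py
```

```text
time_s: 5.3
tcp_pos: [0.9871, -0.5788, 0.3196]
eef_rot: [-99.1, 58.0, -66.5]
contact_force: [0.0, 0.6, -0.0]
gripper_width: 0.0006
5.3 [ 0.9871 -0.5788  0.3196] 
 [[ 0.211 -0.479  0.852]
 [-0.486  0.705  0.516]
 [-0.848 -0.523 -0.084]] 
J [ -13.5   62.    71.7   25.5  -80.2 -134. ] F [ 0.02  0.61 -0.03] w 0.0006
```

```bash
python3 -m handwheel '[[[-0.95,0.3,0,1],[-0.95,0.3,0,1],[-0.95,0.3,0,1],[-0.95,0.3,0,1],[-0.95,0.3,0,1],[-0.5,0,0,1],[0,0,0,1],[0,0,0,1]]]';  python3 st.py
```

```text
time_s: 6.1
tcp_pos: [0.831, -0.5279, 0.3304]
eef_rot: [-100.2, 56.3, -29.9]
contact_force: [-0.7, -0.2, 0.4]
gripper_width: 0.0003
6.1 [ 0.831  -0.5279  0.3304] 
 [[ 0.481 -0.798  0.363]
 [-0.277  0.254  0.927]
 [-0.832 -0.547 -0.099]] 
J [-18.9  29.2  15.7   8.8 -43.6 -95.4] F [-0.68 -0.18  0.42] w 0.0003
```

```bash
python3 -m handwheel '[[[-0.3,0.1,-0.2,1],[-0.3,0.1,-0.2,1],[-0.3,0.1,-0.2,1],[-0.3,0.1,-0.2,1],[-0.3,0.1,-0.2,1],[-0.3,0.1,-0.2,1],[-0.3,0.1,-0.2,1],[-0.3,0.1,-0.2,1]]]'; python3 -m handwheel '[[[-0.3,0.1,-0.2,1],[-0.3,0.1,-0.2,1],[-0.3,0.1,-0.2,1],[-0.3,0.1,-0.2,1],[-0.3,0.1,-0.2,1],[-0.3,0.1,-0.2,1],[-0.3,0.1,-0.2,1],[-0.3,0.1,-0.2,1]]]' 16; python3 st.py
```

```text
time_s: 6.9
tcp_pos: [0.7394, -0.4975, 0.3023]
eef_rot: [-104.0, 53.1, 9.8]
contact_force: [-0.0, -1.3, -0.5]
gripper_width: 0.0006
time_s: 7.7
tcp_pos: [0.6437, -0.474, 0.2629]
eef_rot: [-110.0, 52.3, 47.1]
contact_force: [-0.0, -0.6, -0.4]
gripper_width: 0.0158
7.7 [ 0.6437 -0.474   0.2629] 
 [[ 0.416 -0.255 -0.873]
 [ 0.448 -0.778  0.44 ]
 [-0.792 -0.574 -0.209]] 
J [-42.1  33.7  31.3 -37.7 -87.6  20.9] F [-0.01 -0.64 -0.37] w 0.0158
```

```bash
python3 -m handwheel '[[[-0.2,0.3,-0.2,0.7],[-0.2,0.3,-0.2,0.7],[-0.2,0.3,-0.2,0.7],[-0.2,0.3,-0.2,0.7],[-0.2,0.3,-0.2,0.7],[-0.2,0.3,-0.2,0.7],[-0.2,0.3,-0.2,0.7],[0,0,0,0]]]'; python3 st.py
```

```text
time_s: 8.5
tcp_pos: [0.5908, -0.3968, 0.22]
eef_rot: [-115.2, 53.3, 69.0]
contact_force: [1.0, 0.1, 0.4]
gripper_width: 0.0163
8.5 [ 0.5908 -0.3968  0.22  ] 
 [[ 0.214  0.137 -0.967]
 [ 0.558 -0.83   0.006]
 [-0.801 -0.541 -0.254]] 
J [-38.6  33.8  25.5 -34.8 -93.6  44.3] F [0.95 0.05 0.44] w 0.0163
```

```bash
python3 -m handwheel '[[[0,0.4,-0.9,0],[0,0.4,-0.9,0],[0,0.4,-0.9,0],[0,0.4,-0.9,0],[0,0.3,-0.5,0],[0,0,0,0]]]'; python3 st.py
python3 - <<'E'
from h import *
for n in('scene','top'):
    cv2.imwrite(f'pics/{n}2.png',vision.capture(n))
a=cv2.imread('pics/scene2.png')[0:270,100:370]; cv2.imwrite('pics/scene2c.png',cv2.resize(a,None,fx=2.2,fy=2.2,interpolation=2))
E
```

```text
time_s: 9.1
tcp_pos: [0.5979, -0.3283, 0.0632]
eef_rot: [-118.6, 54.2, 65.7]
contact_force: [-0.1, 0.6, 0.2]
gripper_width: 0.016
9.1 [ 0.5979 -0.3283  0.0632] 
 [[ 0.24   0.145 -0.96 ]
 [ 0.533 -0.846  0.006]
 [-0.811 -0.513 -0.28 ]] 
J [-34.2  36.4   9.3 -36.9 -73.8  52.7] F [-0.06  0.58  0.2 ] w 0.016
```

View pics/scene2c.png

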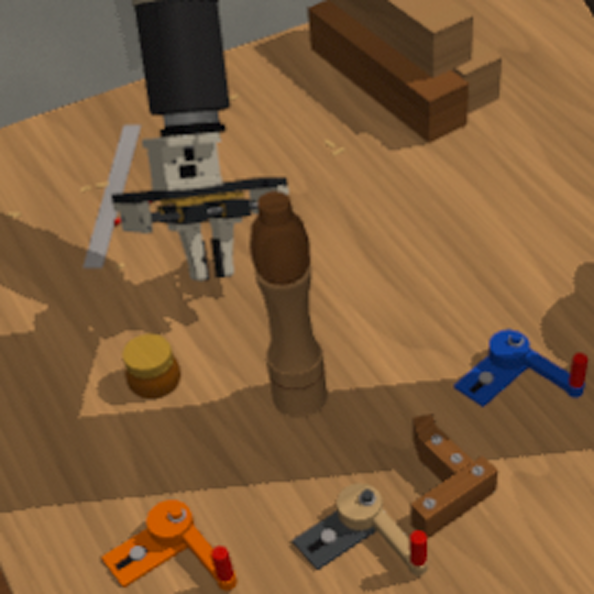

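View pics/top2.png

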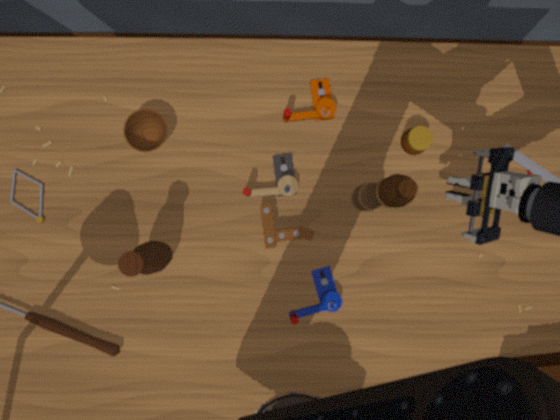

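```bash
python3 -m handwheel '[[[-0.2,0.5,-0.5,0],[-0.1,0.4,-0.4,0],[-0.1,0.5,-0.15,0],[0,0.5,0,0],[0,0.5,0,0],[0,0,0,0]]]'; python3 st.py
```

```text
time_s: 9.8
tcp_pos: [0.5908, -0.2429, 0.0365]
eef_rot: [-121.7, 54.7, 62.9]
contact_force: [-0.1, -0.7, 0.5]
gripper_width: 0.0161
9.8 [ 0.5908 -0.2429  0.0365] 
 [[ 0.263  0.152 -0.953]
 [ 0.515 -0.857  0.005]
 [-0.816 -0.492 -0.304]] 
J [-28.8  32.6  -1.1 -40.  -63.9  54.1] F [-0.07 -0.7   0.51] w 0.0161
```

```bash
python3 -m handwheel '[[[-0.1,0.2,-0.3,0],[-0.1,0.3,-0.2,0],[-0.1,0.3,0,0],[0,0,0,0]]]'; python3 st.py
cat > jg.py <<'E'
from h import *
from scipy.spatial.transform import Rotation as R
O=np.array([.5362,.0237]);a=np.radians(97.57)
P=np.array([np.cos(a),np.sin(a)]);Q=np.array([-np.sin(a),np.cos(a)])
def toj(w): d=np.asarray(w)[:2]-O; return np.array([d@P,d@Q])
def tow(j): return O+j[0]*P+j[1]*Q
if __name__=='__main__':
    s=readout.get_state();F=s['contact_force'];print('t',s['time_s'],'jig mm',(toj(s['tcp_pos'])*1000).round(1),'z',(s['tcp_pos'][2]*1000).round(1),'F p,q,z',round(F[:2]@P,2),round(F[:2]@Q,2),round(F[2],2),'tilt zz',R.from_euler('xyz',s['eef_rot'],degrees=True).as_matrix()[2].round(3),'w',round(s['gripper_width'],4))
E
python3 jg.py
```

```text
time_s: 10.2
tcp_pos: [0.5794, -0.2088, 0.0173]
eef_rot: [-122.2, 54.7, 62.6]
contact_force: [-0.0, -1.2, 0.6]
gripper_width: 0.016
10.2 [ 0.5794 -0.2088  0.0173] 
 [[ 0.266  0.155 -0.951]
 [ 0.513 -0.859  0.004]
 [-0.816 -0.489 -0.308]] 
J [-26.8  32.   -5.4 -41.8 -60.   55.6] F [-0.01 -1.19  0.63] w 0.016
t 10.2 jig mm [-236.1  -12.2] z 17.3 F p,q,z -1.17 0.17 0.63 tilt zz [-0.816 -0.489 -0.308] w 0.016
```

```bash
python3 -m handwheel '[[[0,0,0.1,0]]]';python3 jg.py
cat > look.py <<'E'
import sys
from h import *
k=sys.argv[1]; x,y=int(sys.argv[2]),int(sys.argv[3]); X,Y=int(sys.argv[4]),int(sys.argv[5])
a=vision.capture('scene'); b=vision.capture('top')
cv2.imwrite(f'pics/s{k}.png',a);cv2.imwrite(f'pics/t{k}.png',b)
A=cv2.resize(a[y:y+150,x:x+130],None,fx=4,fy=4,interpolation=2)[:600,:400*1]
A=cv2.resize(a[y:y+190,x:x+126],None,fx=3.15,fy=3.15,interpolation=2)
B=cv2.resize(b[Y:Y+190,X:X+126],None,fx=3.15,fy=3.15,interpolation=2)
cv2.imwrite(f'pics/c{k}.png',np.hstack([A,B]))
E
python3 look.py 3 170 70 325 110
```

```text
time_s: 10.3
tcp_pos: [0.5789, -0.2082, 0.0208]
eef_rot: [-122.0, 54.7, 62.7]
contact_force: [0.3, -0.3, 0.5]
gripper_width: 0.0161
t 10.3 jig mm [-235.5  -11.7] z 20.8 F p,q,z -0.35 -0.28 0.47 tilt zz [-0.816 -0.489 -0.306] w 0.0161
```

View pics/c3.png

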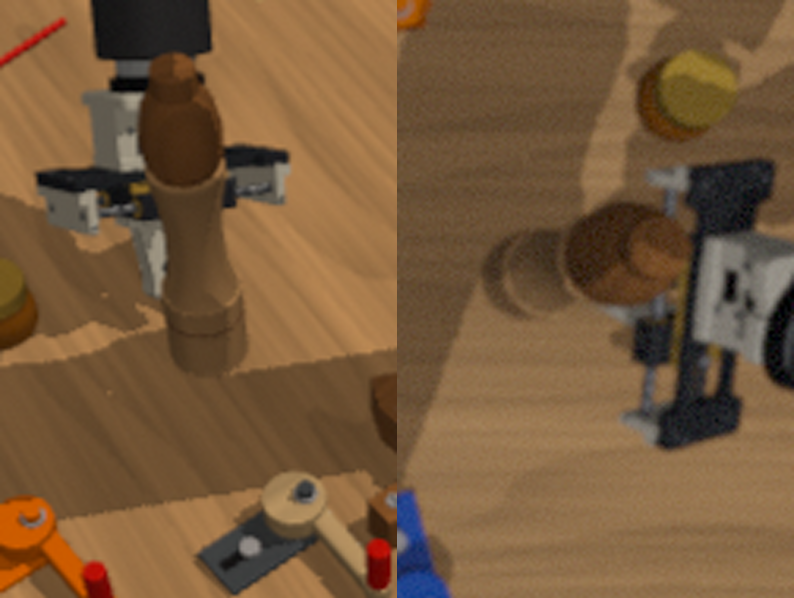

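```bash
python3 -m handwheel '[[[-0.03,0.12,0,0],[-0.03,0.12,0,0],[-0.03,0.12,0,0],[-0.03,0.12,0,0]]]';python3 jg.py;  python3 -m handwheel '[[[-0.03,0.12,0,0],[-0.03,0.12,0,0],[-0.03,0.12,0,0],[-0.03,0.12,0,0]]]';python3 jg.py; python3 look.py 4 170 70 325 110
```

```text
time_s: 10.8
tcp_pos: [0.5758, -0.1913, 0.0223]
eef_rot: [-122.6, 54.8, 62.1]
contact_force: [0.2, -4.2, -0.3]
gripper_width: 0.0162
t 10.8 jig mm [-218.3  -11. ] z 22.3 F p,q,z -4.22 0.34 -0.31 tilt zz [-0.818 -0.485 -0.311] w 0.0162
time_s: 11.2
tcp_pos: [0.5711, -0.1717, 0.0224]
eef_rot: [-122.8, 54.9, 61.9]
contact_force: [0.9, -1.9, -0.4]
gripper_width: 0.0161
t 11.2 jig mm [-198.3   -8.9] z 22.4 F p,q,z -2.0 -0.6 -0.38 tilt zz [-0.818 -0.483 -0.312] w 0.0161
```

View pics/c4.png

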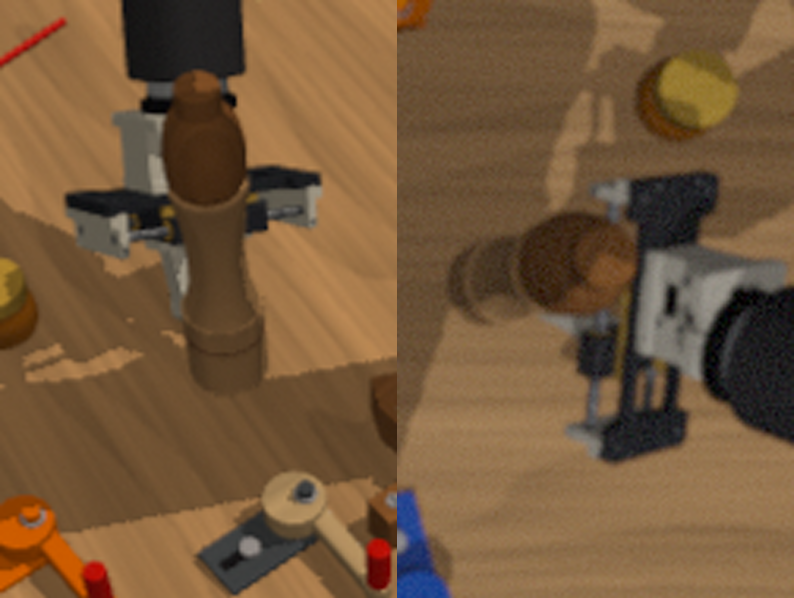

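```bash
cat > mp.py <<'E'
import sys
from jg import *
v=[float(x) for x in sys.argv[1:]]
# ox oy OX OY  headSx headSy  footL footR y   headTx headTy   (crop px, scale 3.15)
ox,oy,OX,OY=v[:4];k=3.15
h=(ox+v[4]/k,oy+v[5]/k); print('head scene',(toj(at('scene',h,.29))*1000).round(1))
fl=at('scene',(ox+v[6]/k,oy+v[8]/k),.03)[:2];fr=at('scene',(ox+v[7]/k,oy+v[8]/k),.03)[:2]
print('foot mid-line (approx)',(toj((fl+fr)/2)*1000).round(1), np.linalg.norm(fl-fr)*1000)
print('head top',(toj(at('top',(OX+v[9]/k,OY+v[10]/k),.29))*1000).round(1))
E
echo before; python3 mp.py 170 70 325 110 173 65 167 246 335 660 247; echo now; python3 mp.py 170 70 325 110 200 84 186 265 355 606 260
```

```text
before
head scene [-185.2  -14.1]
foot mid-line (approx) [-173.5  -22.9] 63.03593073213898
head top [-395.7    8.9]
now
head scene [-157.8  -11.3]
foot mid-line (approx) [-147.1  -23.5] 62.37802841459623
head top [-365.9   12.1]
```

```bash
python3 -m handwheel '[[[-0.035,0.145,0,0],[-0.035,0.145,0,0],[-0.035,0.145,0,0],[-0.035,0.145,0,0],[-0.035,0.145,0,0],[-0.035,0.145,0,0],[-0.035,0.145,0,0],[-0.035,0.145,0,0]]]';python3 jg.py; python3 look.py 5 180 80 280 110
```

```text
time_s: 12.1
tcp_pos: [0.559, -0.1215, 0.0224]
eef_rot: [-122.8, 54.9, 61.9]
contact_force: [0.2, -3.3, -1.0]
gripper_width: 0.016
t 12.1 jig mm [-147.    -3.5] z 22.4 F p,q,z -3.3 0.19 -1.04 tilt zz [-0.818 -0.483 -0.312] w 0.016
```

View pics/c5.png

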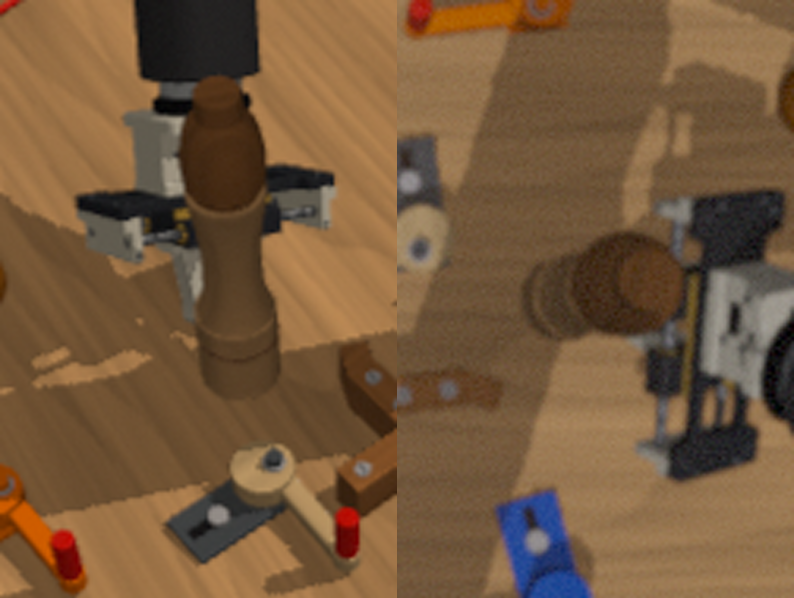

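```bash
python3 mp.py 180 80 280 110 217 88 199 278 355 253 286
python3 - <<'E'
from jg import *
print('cam bolt jig',[ (toj(at('top',(225+248/4,140+196/4),.035))*1000).round(1),(toj(at('scene',(140+380/3,80+436/3),.037))*1000).round(1)])
# jig check via scene: project predicted corner points
for j in ((32,-30),(58,-30),(58,70),(32,70)):
    w=tow(np.array(j)/1000); print(j,'scene',proj('scene',[*w,.04]).round(1),'top',proj('top',[*w,.04]).round(1))
a=cv2.imread('pics/s5.png')[170:260,230:340]; b=cv2.imread('pics/t5.png')[170:260,230:340]
cv2.imwrite('pics/jig5.png',np.vstack([cv2.resize(x,None,fx=7.2/2,fy=7.2/2*0.9,interpolation=2) for x in (a,b)]))
cv2.imwrite('pics/jig5.png',np.hstack([cv2.resize(x,None,fx=3.6,fy=3.6,interpolation=2) for x in (a,b)]))
E
```

```text
head scene [-109.3   -7.4]
foot mid-line (approx) [-99.2 -15.6] 61.352356823109
head top [-107.    -6.1]
cam bolt jig [array([ -5.9, -57.2]), array([ -1.2, -57.6])]
(32, -30) scene [[285.  227.4]] top [[271.9 202.9]]
(58, -30) scene [[292.2 234.7]] top [[260.4 204.3]]
(58, 70) scene [[325.1 212.2]] top [[265.8 248.6]]
(32, 70) scene [[317.8 205.4]] top [[277.4 247.2]]
```

View pics/jig5.png

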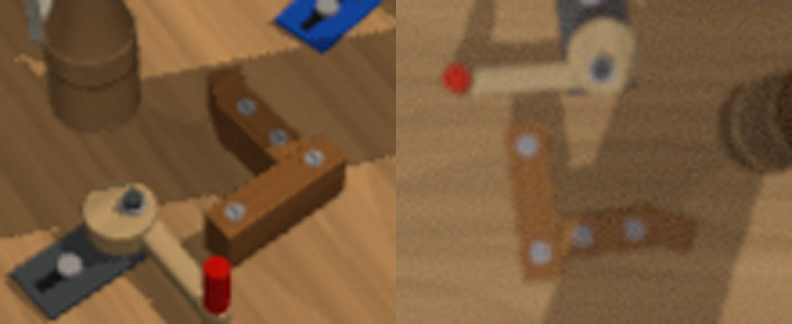

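Run:
```python
from jg import *
from scipy.optimize import least_squares
px=[(287,229),(294.4,235.8),(325.8,213.9),(317.5,208)]
t0=[(225+143/4,205),(225+187/4,140+255/4),(225+207/4,140+425/4),(225+165/4,248)]
J=np.array([[58,-30],[32,-30],[32,70],[58,70]])/1000
Js=np.array([[32,-30],[58,-30],[58,70],[32,70]])/1000
def fit(W,J):
    def f(p):
        c,s=np.cos(p[2]),np.sin(p[2]);return ((J@np.array([[c,s],[-s,c]])+p[:2])-W).ravel()
    s=least_squares(f,[.5,.05,1.6]);return s.x,np.degrees(s.x[2]),(s.fun*1000).round(1)
Ws=np.array([at('scene',p,.04)[:2] for p in px]); Wt=np.array([at('top',p,.04)[:2] for p in t0])
print(fit(Ws,Js));print(fit(Wt,J));print(fit(np.vstack([Ws,Wt]),np.vstack([Js,J])))
t1=[(230+508/3.6-110.25,170+126/3.6)]
```

```text
(array([0.53727992, 0.02962525, 1.71672771]), np.float64(98.36125224623919), array([ 2.2,  0.2,  2.8,  1.1, -1. , -0.1, -4. , -1.2]))
(array([0.53622328, 0.02365667, 1.70286568]), np.float64(97.56701676248208), array([ 1.5,  0.8,  1.9, -0.3, -2.1, -1.4, -1.4,  0.9]))
(array([0.53675024, 0.02663873, 1.7097493 ]), np.float64(97.96141900412294), array([ 1.9, -3. ,  2.7, -2. , -1.2, -2.5, -4.4, -3.6,  1.6,  4. ,  2.2,
        2.9, -1.7,  1. , -1.2,  3.3]))
```

```bash
sed -i 's/\.5362,\.0237/.5367,.0266/; s/97.57/98.0/' jg.py; python3 -m handwheel '[[[-0.035,0.145,0,0],[-0.035,0.145,0,0],[-0.035,0.145,0,0],[-0.035,0.145,0,0],[-0.035,0.145,0,0],[-0.035,0.145,0,0],[-0.035,0.145,0,0],[0,0,0,0]]]';python3 jg.py; python3 look.py 6 190 80 260 110
```

```text
time_s: 13.0
tcp_pos: [0.5482, -0.0771, 0.0226]
eef_rot: [-122.8, 54.9, 61.9]
contact_force: [0.9, -2.3, -1.6]
gripper_width: 0.0162
t 13.0 jig mm [-104.2    3. ] z 22.6 F p,q,z -2.4 -0.58 -1.63 tilt zz [-0.818 -0.483 -0.312] w 0.0162
```

View pics/c6.png

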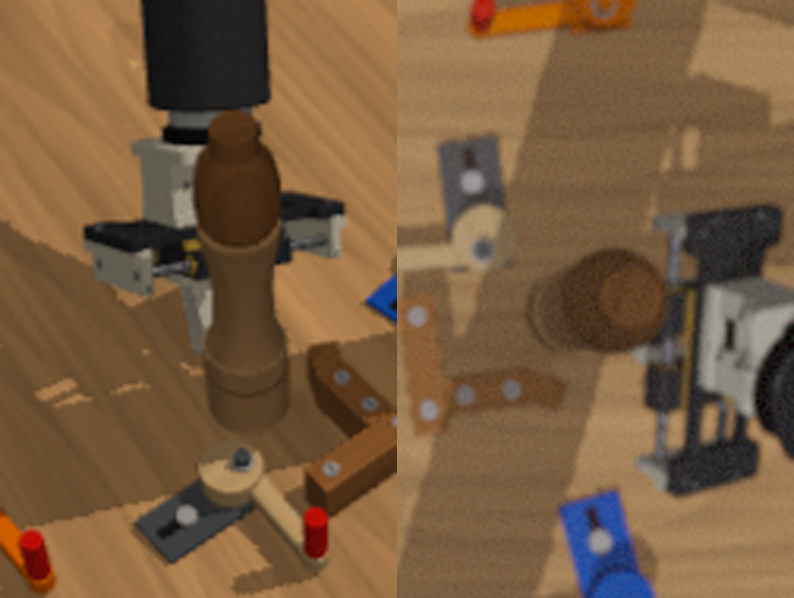

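```bash
python3 mp.py 190 80 260 110 236 124 205 287 390 236 299
```

```text
head scene [-64.3  -1.5]
foot mid-line (approx) [-55.8 -12.1] 62.558082474746286
head top [-68.3  -3.2]
```

```bash
python3 -m handwheel '[[[0.035,-0.25,0,0],[0.075,0.01,0,0],[0.075,0.01,0,0],[0,0,0,0]]]' 5 20;python3 jg.py
```

```text
time_s: 13.5
tcp_pos: [0.5557, -0.0868, 0.0224]
eef_rot: [-122.5, 54.8, 62.2]
contact_force: [0.2, -0.1, 0.8]
gripper_width: 0.005
t 13.5 jig mm [-114.9   -3. ] z 22.4 F p,q,z -0.17 -0.17 0.81 tilt zz [-0.817 -0.486 -0.31 ] w 0.005
```

```bash
python3 -m handwheel '[[[-0.02,0.12,0,0],[-0.02,0.12,0,0],[-0.02,0.12,0,0],[-0.02,0.12,0,0],[-0.02,0.14,0,0],[-0.02,0.14,0,0],[-0.02,0.14,0,0]]]';python3 jg.py; python3 look.py 7 200 80 240 110
```

```text
time_s: 14.2
tcp_pos: [0.5502, -0.0499, 0.0222]
eef_rot: [-122.8, 55.0, 61.9]
contact_force: [0.3, -3.3, -0.8]
gripper_width: 0.005
t 14.2 jig mm [-77.7  -2.7] z 22.2 F p,q,z -3.28 0.19 -0.75 tilt zz [-0.819 -0.483 -0.311] w 0.005
```

View pics/c7.png

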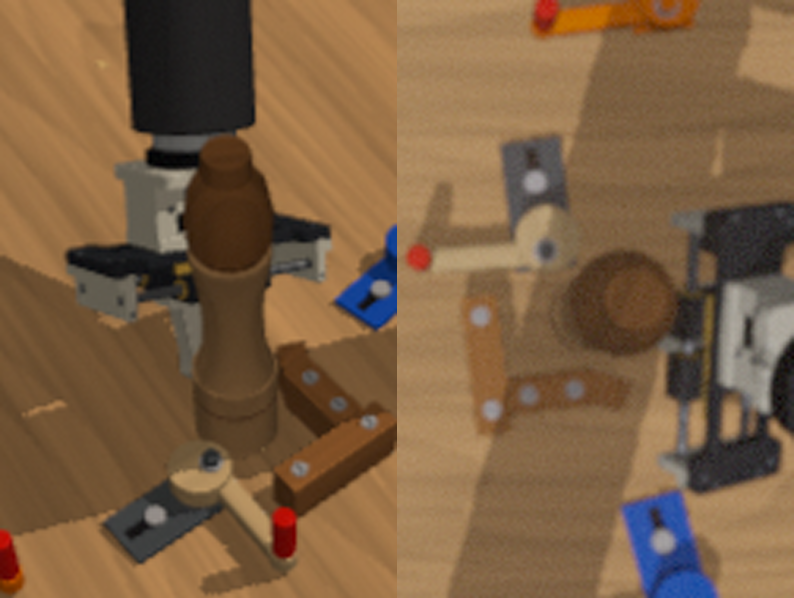

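```bash
python3 mp.py 200 80 240 110 227 149 194 277 410 246 300;python3 -m handwheel '[[[-0.025,0.13,0,0],[-0.025,0.13,0,0],[-0.025,0.13,0,0],[-0.025,0.13,0,0]]]';python3 jg.py; python3 look.py 8 210 90 240 110
```

```text
head scene [-37.3  -4.8]
foot mid-line (approx) [-30.7 -11.8] 62.692012725500135
head top [-41.4  -6.2]
time_s: 14.7
tcp_pos: [0.546, -0.0278, 0.0222]
eef_rot: [-122.8, 54.9, 61.9]
contact_force: [-0.1, -3.2, -0.3]
gripper_width: 0.0049
t 14.7 jig mm [-55.1  -1.7] z 22.2 F p,q,z -3.12 0.57 -0.3 tilt zz [-0.819 -0.483 -0.311] w 0.0049
```

View pics/c8.png

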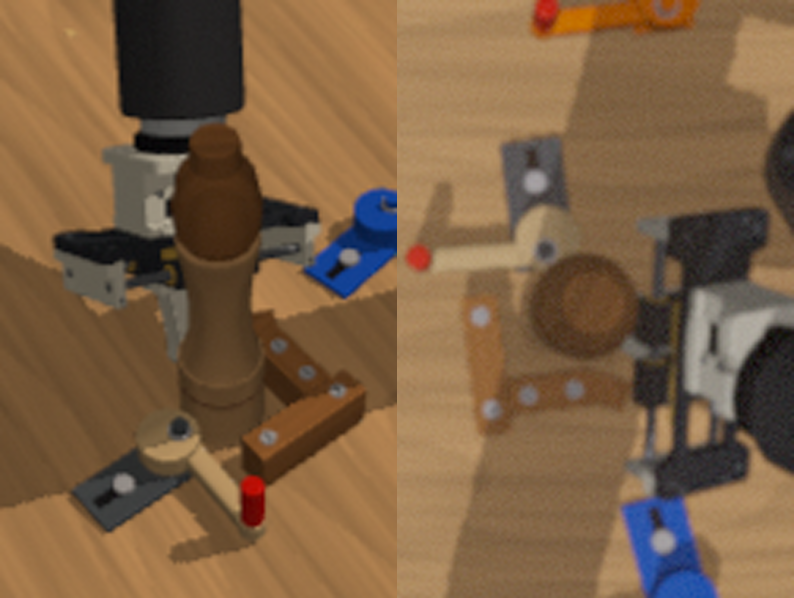

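```bash
python3 mp.py 210 90 240 110 215 135 179 263 400 203 298;python3 -m handwheel '[[[0.03,-0.2,0,0],[0.15,0.02,0,0],[0.13,0.02,0,0],[0,0,0,0]]]' ;python3 jg.py; python3 look.py 9 210 90 240 110
```

```text
head scene [-17.4  -5.2]
foot mid-line (approx) [ -6.9 -14.6] 62.78452198539486
head top [-19.8 -10. ]
time_s: 15.2
tcp_pos: [0.5588, -0.0328, 0.0225]
eef_rot: [-122.6, 54.8, 62.2]
contact_force: [-0.5, -0.6, -0.0]
gripper_width: 0.0048
t 15.2 jig mm [-61.9 -13.7] z 22.5 F p,q,z -0.55 0.62 -0.03 tilt zz [-0.817 -0.486 -0.31 ] w 0.0048
```

View pics/c9.png

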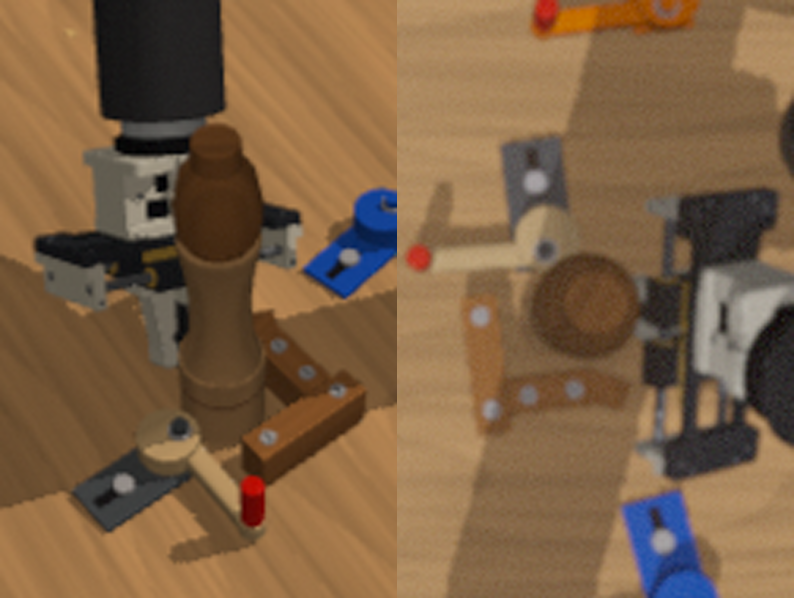

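```bash
python3 -m handwheel '[[[-0.045,0.095,0,0],[-0.045,0.095,0,0],[-0.045,0.095,0,0],[-0.045,0.095,0,0]]]' ;python3 jg.py; python3 look.py 10 210 90 240 110
```

```text
time_s: 15.7
tcp_pos: [0.5512, -0.0182, 0.0222]
eef_rot: [-122.8, 54.9, 61.9]
contact_force: [0.3, -3.1, -0.1]
gripper_width: 0.0047
t 15.7 jig mm [-46.4  -8.1] z 22.2 F p,q,z -3.11 0.15 -0.09 tilt zz [-0.818 -0.483 -0.311] w 0.0047
```

View pics/c10.png

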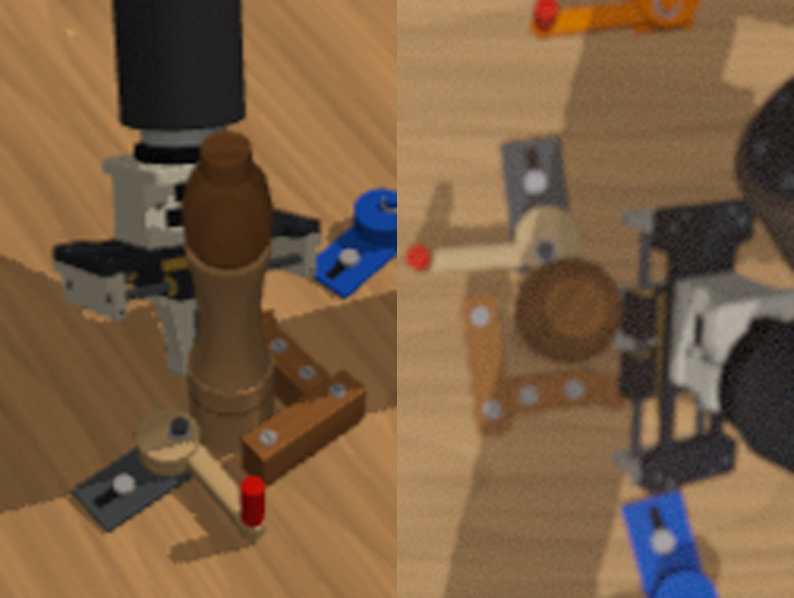

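```bash
python3 mp.py 210 90 240 110 226 143 189 272 400 178 300; for i in 1; do python3 -m handwheel '[[[-0.03,0.08,0,0],[-0.03,0.08,0,0]]]'; done ;python3 jg.py
```

```text
head scene [-7.6 -4.4]
foot mid-line (approx) [-2.4 -9.2] 62.02676937688575
head top [ -7.1 -10.7]
time_s: 16.0
tcp_pos: [0.5484, -0.0114, 0.0223]
eef_rot: [-122.7, 54.9, 62.0]
contact_force: [-0.6, -2.5, -0.4]
gripper_width: 0.0048
t 16.0 jig mm [-39.3  -6.3] z 22.3 F p,q,z -2.44 0.93 -0.42 tilt zz [-0.818 -0.483 -0.311] w 0.0048
```

```bash
python3 -m handwheel '[[[-0.03,0.07,0,0]]]';python3 jg.py
```

```text
time_s: 16.1
tcp_pos: [0.5482, -0.0105, 0.0223]
eef_rot: [-123.1, 55.1, 61.6]
contact_force: [1.4, -15.9, 1.7]
gripper_width: 0.0047
t 16.1 jig mm [-38.3  -6.3] z 22.3 F p,q,z -15.97 0.79 1.71 tilt zz [-0.82  -0.48  -0.313] w 0.0047
```

```bash
python3 -m handwheel '[[[0,-0.08,0,0],[0,0,0,0]]]';python3 jg.py; python3 look.py 11 210 90 240 110
```

```text
time_s: 16.3
tcp_pos: [0.5478, -0.0129, 0.0225]
eef_rot: [-123.1, 55.0, 61.7]
contact_force: [-0.5, -0.2, 1.0]
gripper_width: 0.0051
t 16.3 jig mm [-40.7  -5.5] z 22.5 F p,q,z -0.09 0.51 0.99 tilt zz [-0.819 -0.48  -0.313] w 0.0051
```

View pics/c11.png

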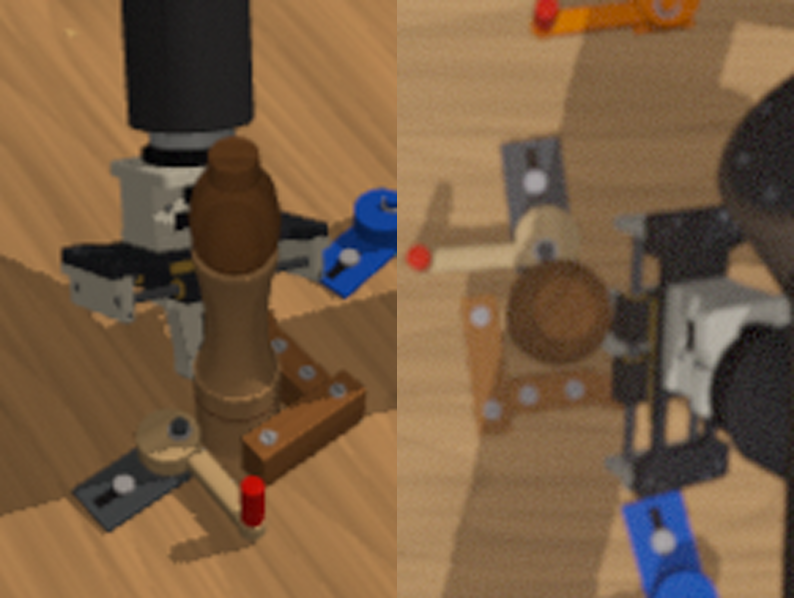

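```bash
python3 mp.py 210 90 240 110 234 150 196 280 410 163 303
python3 - <<'E'
import cv2,numpy as np
a=cv2.imread('pics/s11.png')[185:250,240:335]; b=cv2.imread('pics/t11.png')[165:255,370-130:370]
A=cv2.resize(a,None,fx=4.2,fy=4.2*1.2,interpolation=cv2.INTER_CUBIC);A=cv2.resize(a,(399,273),interpolation=cv2.INTER_CUBIC);B=cv2.resize(b,(399,276),interpolation=cv2.INTER_CUBIC)[:273]
cv2.imwrite('pics/z11.png',cv2.resize(np.hstack([A,B]),None,fx=1,fy=1))
A=cv2.resize(a,(798,546),interpolation=cv2.INTER_CUBIC);cv2.imwrite('pics/zs11.png',A)
E
```

```text
head scene [ 0.3 -4.5]
foot mid-line (approx) [  8.3 -10.7] 62.47151155383809
head top [  0.7 -10.2]
```

View pics/zs11.png

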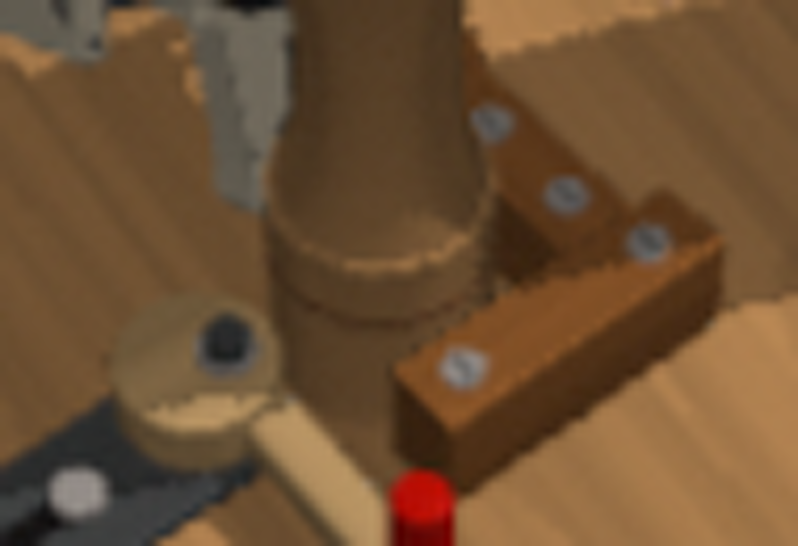

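```bash
python3 -m handwheel '[[[0.05,-0.35,0,0],[0.04,-0.35,0,0],[0,0,0,0.8],[0,0,0,0.8],[0,0,0,0.8],[0,0,0,0.8],[0,0,0,0.8],[0,0,0,0.8]]]';  python3 -m handwheel '[[[0,0,0,0.8],[0,0,0,0.8],[0,0,0,0.8],[0,0,0,0.8],[0,0,0,0.8],[0,0,0,0]]]'; python3 st.py; python3 jg.py
```

```text
time_s: 17.2
tcp_pos: [0.55, -0.0478, 0.0221]
eef_rot: [-122.7, 54.9, 86.7]
contact_force: [-0.3, 0.5, 0.1]
gripper_width: 0.005
time_s: 17.8
tcp_pos: [0.5504, -0.0548, 0.0201]
eef_rot: [-122.3, 54.8, 107.7]
contact_force: [0.0, 0.1, -0.2]
gripper_width: 0.0049
17.8 [ 0.5504 -0.0548  0.0201] 
 [[-0.175  0.719 -0.672]
 [ 0.549 -0.495 -0.673]
 [-0.817 -0.487 -0.308]] 
J [ -9.1  34.9  -2.4 -32.5 -73.2  74.5] F [ 0.03  0.07 -0.15] w 0.0049
t 17.8 jig mm [-82.5  -2.2] z 20.1 F p,q,z 0.07 -0.04 -0.15 tilt zz [-0.817 -0.487 -0.308] w 0.0049
```

```bash
python3 -m handwheel '[[[0.16,0.3,0.03,0],[0.13,0.25,0,0],[0,0,0,0]]]';  python3 jg.py; python3 look.py 12 210 90 240 110
```

```text
time_s: 18.1
tcp_pos: [0.5624, -0.0329, 0.0207]
eef_rot: [-122.2, 54.7, 107.5]
contact_force: [0.1, -0.4, -0.6]
gripper_width: 0.0051
t 18.1 jig mm [-62.5 -17.2] z 20.7 F p,q,z -0.36 -0.01 -0.55 tilt zz [-0.817 -0.489 -0.307] w 0.0051
```

View pics/c12.png

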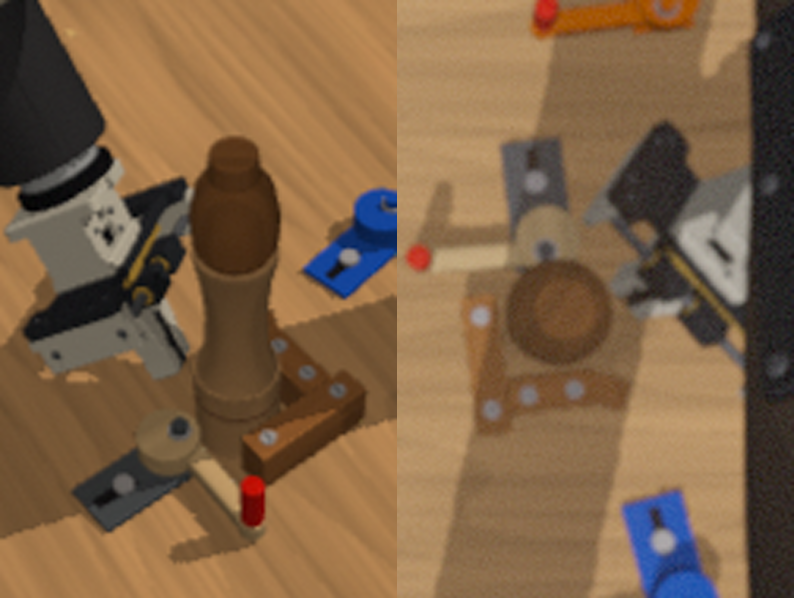

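```bash
python3 -m handwheel '[[[-0.06,0.14,0,0],[-0.04,0.1,0,0],[-0.03,0.06,0,0]]]';  python3 jg.py
```

```text
time_s: 18.5
tcp_pos: [0.5559, -0.0215, 0.021]
eef_rot: [-122.1, 54.8, 107.4]
contact_force: [0.3, 0.5, 0.0]
gripper_width: 0.0051
t 18.5 jig mm [-50.3 -12.3] z 21.0 F p,q,z 0.47 -0.33 0.02 tilt zz [-0.817 -0.488 -0.307] w 0.0051
```

```bash
python3 -m handwheel '[[[-0.06,0.04,0,0]]]';  python3 jg.py
```

```text
time_s: 18.6
tcp_pos: [0.5532, -0.0196, 0.0212]
eef_rot: [-122.2, 54.8, 107.4]
contact_force: [0.5, -0.2, 0.6]
gripper_width: 0.0048
t 18.6 jig mm [-48.1 -10. ] z 21.2 F p,q,z -0.26 -0.49 0.57 tilt zz [-0.817 -0.488 -0.307] w 0.0048
```

```bash
python3 -m handwheel '[[[0.13,0.1,0,0],[-0.04,0.03,0,0]]]';  python3 jg.py
```

```text
time_s: 18.8
tcp_pos: [0.557, -0.014, 0.0214]
eef_rot: [-122.2, 54.8, 107.4]
contact_force: [-0.3, 0.1, -0.0]
gripper_width: 0.0048
t 18.8 jig mm [-43.  -14.5] z 21.4 F p,q,z 0.15 0.26 -0.0 tilt zz [-0.817 -0.488 -0.307] w 0.0048
```

```bash
python3 -m handwheel '[[[-0.05,0.03,0,0]]]';  python3 jg.py
```

```text
time_s: 18.9
tcp_pos: [0.5553, -0.0128, 0.0214]
eef_rot: [-122.2, 54.8, 107.3]
contact_force: [2.9, -2.1, -0.4]
gripper_width: 0.0047
t 18.9 jig mm [-41.6 -13. ] z 21.4 F p,q,z -2.44 -2.61 -0.4 tilt zz [-0.817 -0.487 -0.307] w 0.0047
```

```bash
python3 -m handwheel '[[[-0.05,0.02,0,0]]]';  python3 jg.py
```

```text
time_s: 19.0
tcp_pos: [0.5545, -0.0127, 0.0214]
eef_rot: [-122.4, 54.9, 107.2]
contact_force: [3.6, -5.3, 0.2]
gripper_width: 0.0046
t 19.0 jig mm [-41.4 -12.2] z 21.4 F p,q,z -5.79 -2.83 0.2 tilt zz [-0.819 -0.485 -0.308] w 0.0046
```

```bash
python3 -m handwheel '[[[-0.06,-0.02,0,0]]]';  python3 jg.py
```

```text
time_s: 19.1
tcp_pos: [0.5529, -0.014, 0.0215]
eef_rot: [-122.6, 55.0, 107.0]
contact_force: [2.2, -1.2, 0.1]
gripper_width: 0.0054
t 19.1 jig mm [-42.4 -10.4] z 21.5 F p,q,z -1.54 -2.01 0.14 tilt zz [-0.819 -0.483 -0.309] w 0.0054
```

```bash
python3 -m handwheel '[[[-0.06,-0.01,0,0]]]';  python3 jg.py
```

```text
time_s: 19.2
tcp_pos: [0.5507, -0.0147, 0.0215]
eef_rot: [-122.6, 55.1, 107.0]
contact_force: [2.2, -1.9, -1.2]
gripper_width: 0.0052
t 19.2 jig mm [-42.8  -8.1] z 21.5 F p,q,z -2.17 -1.92 -1.18 tilt zz [-0.82  -0.482 -0.309] w 0.0052
```

```bash
python3 -m handwheel '[[[-0.06,-0.01,0,0]]]';  python3 jg.py
```

```text
time_s: 19.3
tcp_pos: [0.5483, -0.0153, 0.0216]
eef_rot: [-122.7, 55.1, 106.9]
contact_force: [2.9, -2.2, -0.1]
gripper_width: 0.0052
t 19.3 jig mm [-43.1  -5.7] z 21.6 F p,q,z -2.61 -2.56 -0.07 tilt zz [-0.82  -0.482 -0.309] w 0.0052
```

```bash
python3 -m handwheel '[[[-0.04,0.0,0,0]]]';  python3 jg.py; python3 look.py 13 210 90 240 110
```

```text
time_s: 19.4
tcp_pos: [0.5466, -0.0156, 0.0215]
eef_rot: [-122.7, 55.1, 106.9]
contact_force: [1.9, -3.4, -0.1]
gripper_width: 0.0047
t 19.4 jig mm [-43.2  -3.9] z 21.5 F p,q,z -3.63 -1.42 -0.07 tilt zz [-0.82  -0.482 -0.309] w 0.0047
```

View pics/c13.png

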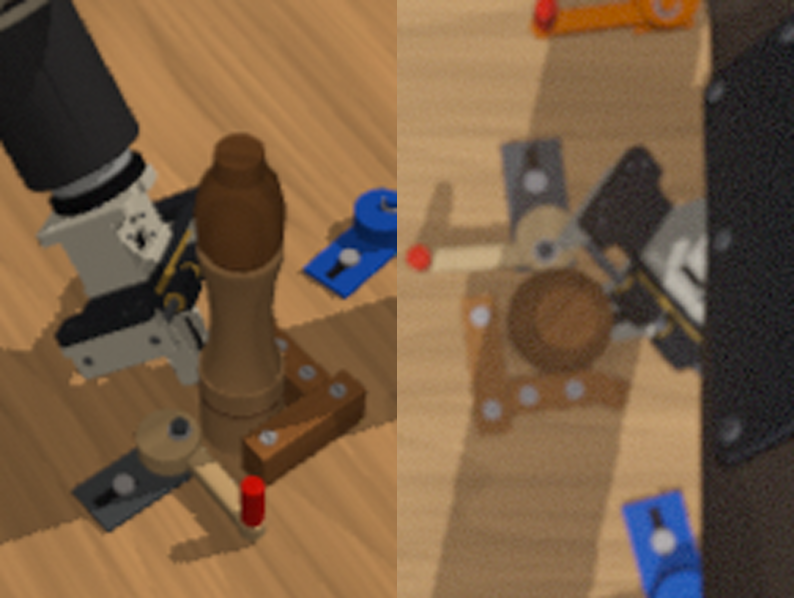

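```bash
python3 mp.py 210 90 240 110 240 146 201 285 405 164 313;python3 - <<'E'
import cv2
a=cv2.imread('pics/s13.png')[185:250,240:335]
cv2.imwrite('pics/zs13.png',cv2.resize(a,(798,546),interpolation=cv2.INTER_CUBIC))
E
```

```text
head scene [-0.   0.5]
foot mid-line (approx) [ 7.2 -4.9] 62.61309905556786
head top [ 0.8 -5.1]
```

View pics/zs13.png

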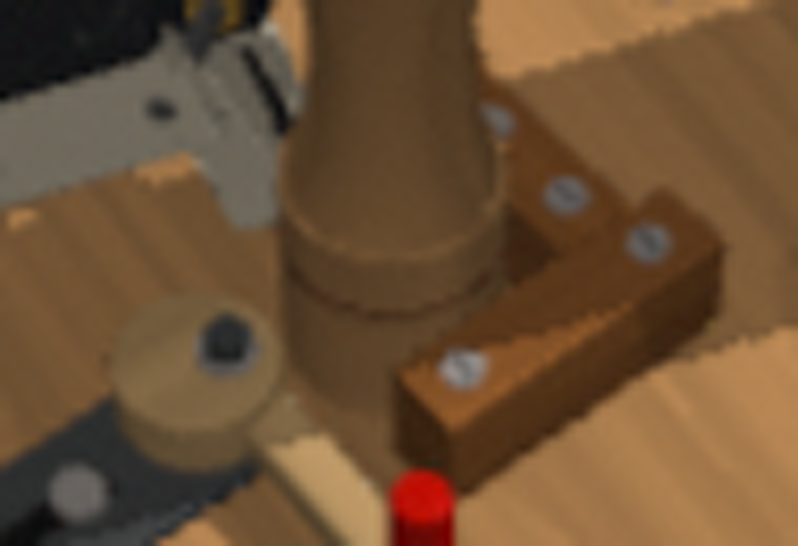

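```bash
python3 -m handwheel '[[[-0.05,0.0,0,0]]]';  python3 jg.py
```

```text
time_s: 19.6
tcp_pos: [0.5447, -0.016, 0.0215]
eef_rot: [-122.7, 55.1, 106.9]
contact_force: [3.2, -3.6, 0.5]
gripper_width: 0.0049
t 19.6 jig mm [-43.3  -2. ] z 21.5 F p,q,z -4.03 -2.64 0.46 tilt zz [-0.82  -0.481 -0.309] w 0.0049
```

```bash
python3 -m handwheel '[[[-0.05,0.0,0,0]]]';  python3 jg.py
```

```text
time_s: 19.7
tcp_pos: [0.5428, -0.0164, 0.0215]
eef_rot: [-122.7, 55.2, 106.9]
contact_force: [2.8, -4.4, 1.4]
gripper_width: 0.0048
t 19.7 jig mm [-43.4  -0. ] z 21.5 F p,q,z -4.75 -2.17 1.37 tilt zz [-0.821 -0.481 -0.309] w 0.0048
```

```bash
python3 look.py 14 210 90 240 110
python3 - <<'E'
import cv2
a=cv2.imread('pics/s14.png')[185:250,240:335]
cv2.imwrite('pics/zs14.png',cv2.resize(a,(798,546),interpolation=cv2.INTER_CUBIC))
# shift of mill between s11,s13,s14 by phase correlation on head
import numpy as np
for n,box in (('s',(125,165,265,305)),('t',(190,230,390-0,0))):
    pass
for n,(y0,y1,x0,x1) in (('s',(128,172,268,302)),('t',(188,232,396-0,0) ) ):
    if n=='t': y0,y1,x0,x1=193,228,270,312
    g=[cv2.cvtColor(cv2.imread(f'pics/{n}{k}.png'),cv2.COLOR_BGR2GRAY) for k in (11,13,14)]
    t=g[1][y0:y1,x0:x1]
    for k,im in zip((11,13,14),g):
        r=cv2.matchTemplate(cv2.resize(im,None,fx=4,fy=4,interpolation=2),cv2.resize(t,None,fx=4,fy=4,interpolation=2),cv2.TM_CCOEFF_NORMED)
        _,m,_,l=cv2.minMaxLoc(r);print(n,k,m,l[0]/4-x0,l[1]/4-y0)
E
```

```text
s 11 0.7836856245994568 121.0 118.25
s 13 0.9998807311058044 0.0 0.0
s 14 0.9957817792892456 0.75 -0.5
t 11 0.689987301826477 -0.75 -2.75
t 13 0.9996232986450195 0.0 0.0
t 14 0.9492946267127991 0.0 1.0
```

View pics/zs14.png

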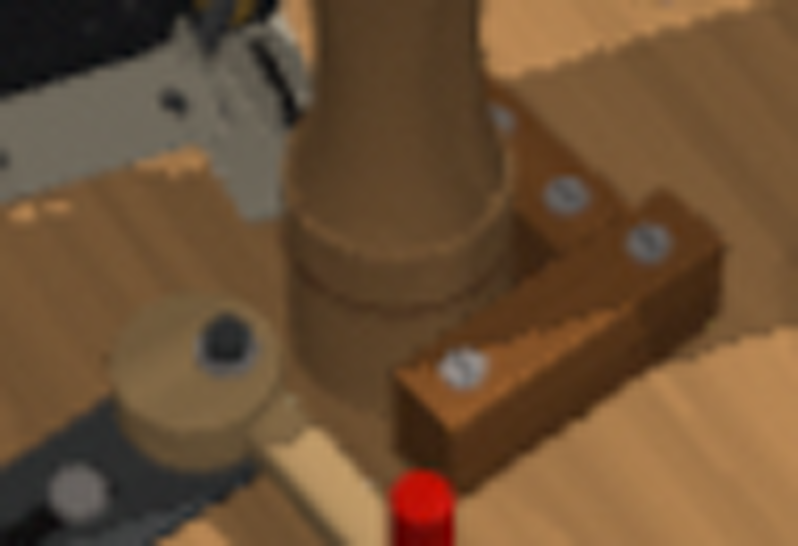

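View pics/c14.png

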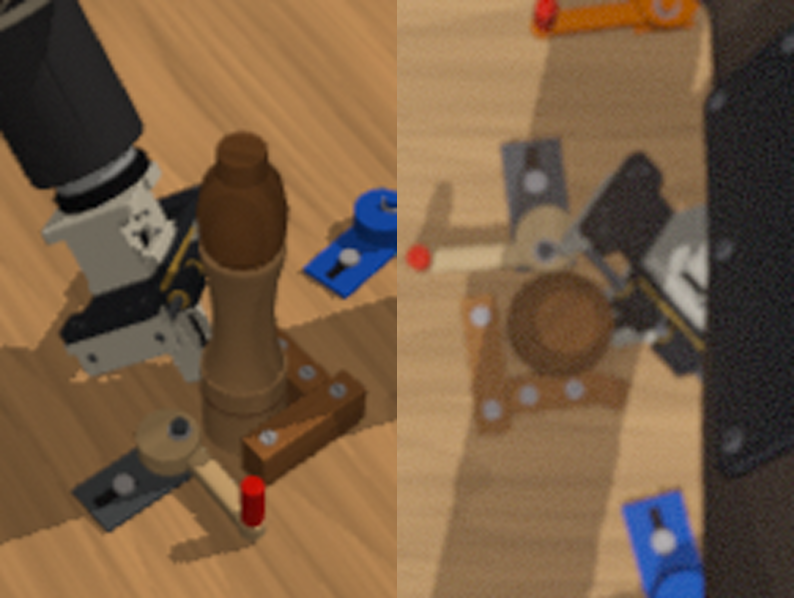

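```bash
python3 -m handwheel '[[[-0.05,0.0,0,0]]]';  python3 jg.py
```

```text
time_s: 19.9
tcp_pos: [0.5408, -0.0168, 0.0215]
eef_rot: [-122.7, 55.2, 106.9]
contact_force: [2.2, -4.1, -0.0]
gripper_width: 0.0052
t 19.9 jig mm [-43.5   2. ] z 21.5 F p,q,z -4.31 -1.58 -0.04 tilt zz [-0.821 -0.48  -0.308] w 0.0052
```

```bash
python3 -m handwheel '[[[-0.05,0.0,0,0]]]';  python3 jg.py
```

```text
time_s: 20.0
tcp_pos: [0.5396, -0.0171, 0.0216]
eef_rot: [-122.9, 55.3, 106.7]
contact_force: [4.6, -3.9, -0.9]
gripper_width: 0.0051
t 20.0 jig mm [-43.7   3.2] z 21.6 F p,q,z -4.54 -4.0 -0.87 tilt zz [-0.822 -0.479 -0.309] w 0.0051
```

```bash
python3 -m handwheel '[[[-0.05,0.0,0,0]]]';  python3 jg.py
```

```text
time_s: 20.1
tcp_pos: [0.5386, -0.0175, 0.0217]
eef_rot: [-123.0, 55.3, 106.5]
contact_force: [4.1, -2.7, -0.4]
gripper_width: 0.0047
t 20.1 jig mm [-43.9   4.3] z 21.7 F p,q,z -3.19 -3.67 -0.39 tilt zz [-0.823 -0.477 -0.31 ] w 0.0047
```

```bash
python3 look.py 15 210 90 240 110
cat > mt.py <<'E'
import cv2,sys
ks=sys.argv[1:]
for n,(y0,y1,x0,x1) in (('s',(128,172,268,302)),('t',(193,228,270,312))):
    g={k:cv2.cvtColor(cv2.imread(f'pics/{n}{k}.png'),cv2.COLOR_BGR2GRAY) for k in ['14']+ks}
    t=cv2.resize(g['14'][y0:y1,x0:x1],None,fx=8,fy=8,interpolation=2)
    for k in ks:
        im=cv2.resize(g[k][y0-15:y1+15,x0-15:x1+15],None,fx=8,fy=8,interpolation=2)
        _,m,_,l=cv2.minMaxLoc(cv2.matchTemplate(im,t,cv2.TM_CCOEFF_NORMED));print(n,k,round(m,3),l[0]/8-15,l[1]/8-15)
E
python3 mt.py 11 13 15
```

```text
s 11 0.573 -2.0 2.5
s 13 0.996 -0.75 0.5
s 15 0.992 0.5 -0.25
t 11 0.71 -0.625 -3.625
t 13 0.955 0.0 -1.125
t 15 0.945 0.0 0.75
```

View pics/c15.png

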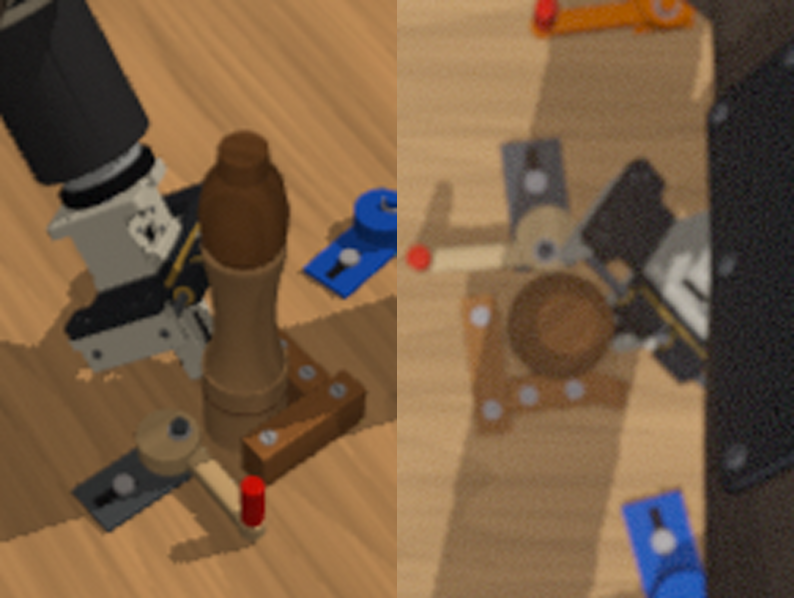

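```bash
python3 -m handwheel '[[[-0.04,0.01,0,0]]]';  python3 jg.py
```

```text
time_s: 20.3
tcp_pos: [0.5379, -0.0175, 0.0217]
eef_rot: [-123.2, 55.4, 106.4]
contact_force: [6.1, -5.5, -1.1]
gripper_width: 0.0048
t 20.3 jig mm [-43.8   4.9] z 21.7 F p,q,z -6.25 -5.26 -1.1 tilt zz [-0.823 -0.475 -0.311] w 0.0048
```

```bash
python3 -m handwheel '[[[-0.04,0.01,0,0]]]';  python3 jg.py;python3 look.py 16 210 90 240 110; python3 mt.py 15 16
```

```text
time_s: 20.4
tcp_pos: [0.5375, -0.0176, 0.0218]
eef_rot: [-123.4, 55.5, 106.2]
contact_force: [4.1, -5.1, -0.5]
gripper_width: 0.005
t 20.4 jig mm [-43.9   5.3] z 21.8 F p,q,z -5.6 -3.33 -0.47 tilt zz [-0.824 -0.473 -0.311] w 0.005
s 15 0.992 0.5 -0.25
s 16 0.987 0.5 -0.25
t 15 0.945 0.0 0.75
t 16 0.924 -0.125 0.875
```

```bash
python3 -m handwheel '[[[0.05,-0.05,0,0],[0.1,-0.15,0,0],[0.3,-0.4,0.1,0],[0.3,-0.5,0.3,0],[0.2,-0.5,0.8,0],[0,-0.2,1,-0.5],[0,0,1,-1],[0,0,1,-1]]]';  python3 jg.py; python3 -m handwheel '[[[0,0,1,-1],[0,0,1,-1],[0,0,1,-1],[0,0,0.7,-1],[0,0,0.5,-1],[0,0,0,-1],[0,0,0,-1],[0,0,0,-1]]]'; python3 st.py; python3 look.py 17 210 90 240 110; python3 mt.py 16 17
```

```text
time_s: 21.3
tcp_pos: [0.5675, -0.0873, 0.1862]
eef_rot: [-120.8, 54.4, 95.7]
contact_force: [0.2, -0.5, 0.9]
gripper_width: 0.0047
t 21.3 jig mm [-117.1  -14.6] z 186.2 F p,q,z -0.55 -0.17 0.88 tilt zz [-0.813 -0.5   -0.299] w 0.0047
time_s: 22.1
tcp_pos: [0.5633, -0.0874, 0.3675]
eef_rot: [-120.6, 53.9, 54.5]
contact_force: [0.7, 0.7, 0.8]
gripper_width: 0.0049
22.1 [ 0.5633 -0.0874  0.3675] 
 [[ 0.342  0.01  -0.94 ]
 [ 0.479 -0.862  0.165]
 [-0.808 -0.507 -0.3  ]] 
J [-13.7   2.5   0.2 -34.4 -75.4  14. ] F [0.65 0.74 0.78] w 0.0049
s 16 0.987 0.5 -0.25
s 17 0.794 0.875 -0.5
t 16 0.924 -0.125 0.875
t 17 0.758 0.25 -0.125
```

View pics/c17.png

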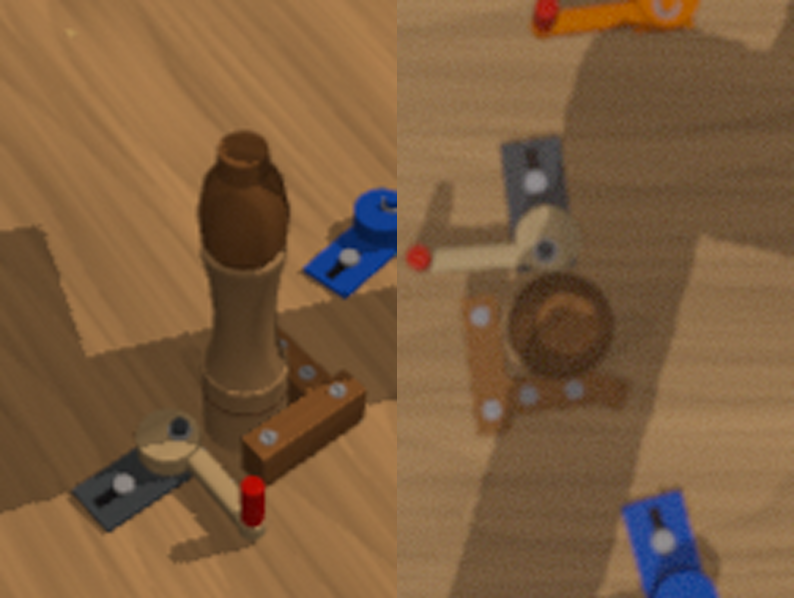

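Run:
```python
from jg import *
w=at('scene',(210+243/3.15,90+144/3.15),.29);print('scene head',w)
wt=at('top',(240+ (567-397)/3.15,110+323/3.15),.29);print('top head',wt)
for nm,o,yaw,W in(('scene',[.5373,.0296],98.36,w),('top',[.5362,.0237],97.57,wt)):
    a=np.radians(yaw);d=W[:2]-o;print(nm,d@[np.cos(a),np.sin(a)]*1000,d@[-np.sin(a),np.cos(a)]*1000)
s=cv2.imread('pics/s17.png');t=cv2.imread('pics/t17.png')
for (im,n,o,yaw) in((s,'scene',[.5373,.0296],98.36),(t,'top',[.5362,.0237],97.57)):
    for z,r_ in((0,.032),(.075,.032)):
        th=np.linspace(0,6.28,60);pts=np.c_[o[0]+r_*np.cos(th),o[1]+r_*np.sin(th),0*th+z]
        big=None
        q=proj(n,pts)
        if n=='scene': s_=q
        k=6
        if z==0: B=cv2.resize(im,None,fx=k,fy=k,interpolation=2)
        for p in q: cv2.circle(B,(int(p[0]*k+k/2),int(p[1]*k+k/2)),1,(255,255,0),-1)
    x0,y0=(255,190) if n=='scene' else (255,185)
    cv2.imwrite(f'pics/ov{n}.png',B[y0*k:(y0+65)*k,x0*k:(x0+66)*k])
cv2.imwrite('pics/ov.png',np.hstack([cv2.imread('pics/ovscene.png'),cv2.imread('pics/ovtop.png')]))
```

```text
scene head [0.53367763 0.02601548 0.29      ]
top head [0.53656336 0.02504185 0.29      ]
scene -3.0197634550171784 4.105038131717118
top 1.2822856461156735 -0.5369639884718178
```

View pics/ov.png

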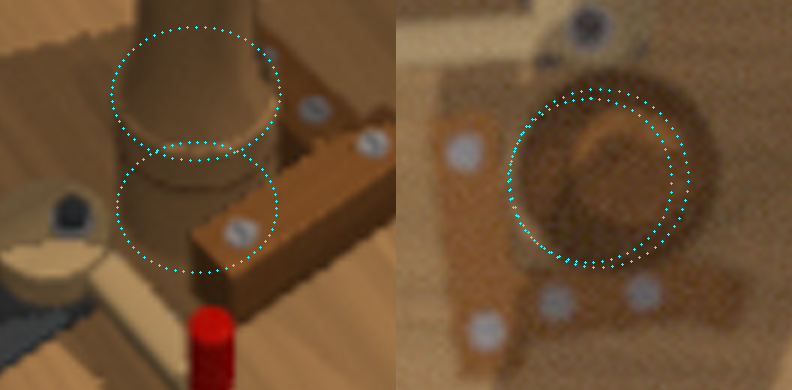

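```bash
python3 -m handwheel '[[[0,0.2,0,-1],[0,0.2,0,-1],[0,0.3,0,-1],[0,0.4,0,-1],[0,0.4,0,-1],[0,0.4,0,-1],[0,0.4,0,-1],[0,0.4,0,-1]]]';python3 st.py;  python3 -m handwheel '[[[0,0.4,0,-1],[0,0.4,0,-1],[0,0.4,0,-1],[0,0.4,0,-1],[0,0.4,0,-1],[0,0.4,0,-1],[0,0.4,0,-1],[0,0.4,0,-1]]]'; python3 st.py
```

```text
time_s: 23.0
tcp_pos: [0.5603, 0.0087, 0.3612]
eef_rot: [-120.1, 55.0, 17.6]
contact_force: [-0.5, -0.6, -0.5]
gripper_width: 0.005
23.0 [0.5603 0.0087 0.3612] 
 [[ 0.546 -0.524 -0.654]
 [ 0.173 -0.693  0.7  ]
 [-0.819 -0.496 -0.288]] 
J [ 23.1 -14.2 -30.1   5.  -39.4 -68.3] F [-0.49 -0.6  -0.49] w 0.005
time_s: 23.8
tcp_pos: [0.557, 0.1251, 0.3572]
eef_rot: [-122.5, 55.7, -22.9]
contact_force: [0.7, 0.1, 0.4]
gripper_width: 0.0048
23.8 [0.557  0.1251 0.3572] 
 [[ 0.519 -0.851 -0.081]
 [-0.219 -0.224  0.95 ]
 [-0.826 -0.475 -0.303]] 
J [  50.5   -7.   -37.3   40.5  -56.2 -153.1] F [0.65 0.06 0.44] w 0.0048
```

```bash
python3 -m handwheel '[[[-0.3,0,0,1],[-0.3,0,0,1],[-0.3,0,0,1],[-0.3,0,0,1],[-0.3,0,0,1],[-0.3,0,0,1],[-0.3,0,0,1],[0,0,0,0]]]';python3 st.py
```

```text
time_s: 24.6
tcp_pos: [0.4714, 0.1251, 0.3499]
eef_rot: [-126.3, 56.4, 10.4]
contact_force: [0.7, -0.0, 0.3]
gripper_width: 0.0047
24.6 [0.4714 0.1251 0.3499] 
 [[ 0.544 -0.554 -0.63 ]
 [ 0.1   -0.703  0.704]
 [-0.833 -0.446 -0.327]] 
J [  53.8  -23.4  -46.1   31.8  -46.2 -115.2] F [ 0.7  -0.03  0.32] w 0.0047
```

```bash
python3 -m handwheel '[[[0,0,0,1],[0,0,0,1],[0,0,0,1],[0,0,0,1],[0,0,0,1],[-0.3,-0.2,0,1],[-0.5,-0.4,0,0],[-0.5,-0.4,0,0]]]';python3 st.py
```

```text
time_s: 25.4
tcp_pos: [0.4207, 0.0845, 0.3446]
eef_rot: [-127.1, 57.8, 40.4]
contact_force: [-0.2, -0.4, -0.2]
gripper_width: 0.0049
25.4 [0.4207 0.0845 0.3446] 
 [[ 0.405 -0.123 -0.906]
 [ 0.346 -0.897  0.276]
 [-0.846 -0.425 -0.321]] 
J [ 35.  -26.2 -33.8  -3.7 -50.3 -46. ] F [-0.17 -0.35 -0.15] w 0.0049
```

```bash
python3 -m handwheel '[[[-0.8,-0.55,0,0],[-0.8,-0.55,0,0],[-0.8,-0.55,0,0],[-0.8,-0.55,0,0]]]';python3 st.py
```

```text
time_s: 25.8
tcp_pos: [0.2899, -0.008, 0.3413]
eef_rot: [-127.0, 59.0, 40.2]
contact_force: [-0.1, 1.0, 1.3]
gripper_width: 0.005
25.8 [ 0.2899 -0.008   0.3413] 
 [[ 0.394 -0.135 -0.909]
 [ 0.332 -0.901  0.278]
 [-0.857 -0.412 -0.31 ]] 
J [ 37.2 -45.6 -39.3  -1.7 -65.4 -49.8] F [-0.08  1.01  1.35] w 0.005
```

```bash
python3 -m handwheel '[[[0.5,0,0.1,1],[0.5,0,0.1,1],[0.5,0,0.1,1],[0.5,0,0.1,1],[0.5,0,0.1,1],[0.5,0.1,0,1],[0.5,0.1,0,1],[0.5,0.1,0,1]]]';python3 -m handwheel '[[[0.5,0.1,0,1],[0.5,0.1,0,1],[0.5,0.1,0,1],[0.5,0.1,0,1],[0.5,0.1,0,1],[0.5,0.1,0,1],[0.5,0.1,0,1],[0.5,0.1,0,1]]]';python3 st.py
```

```text
time_s: 26.6
tcp_pos: [0.4088, 0.0027, 0.3644]
eef_rot: [-127.1, 58.9, 74.9]
contact_force: [-1.0, -1.0, 0.9]
gripper_width: 0.0049
time_s: 27.4
tcp_pos: [0.5774, 0.0298, 0.3542]
eef_rot: [-123.1, 58.8, 119.9]
contact_force: [0.6, -0.2, 1.2]
gripper_width: 0.0049
27.4 [0.5774 0.0298 0.3542] 
 [[-0.258  0.831 -0.494]
 [ 0.449 -0.349 -0.822]
 [-0.855 -0.434 -0.283]] 
J [   2.5   19.8   20.3  -28.3 -104.2   56.8] F [ 0.57 -0.17  1.2 ] w 0.0049
```

```bash
python3 -m handwheel '[[[0.5,0,0.1,1],[0.5,0,0.1,1],[0.5,0,0.1,1],[0.5,0,0.1,1],[0.5,0,0.1,1],[0.5,0,0,1],[0.5,0,0,1],[0.5,0,0,1]]]';python3 -m handwheel '[[[0.5,0,0,1],[0.5,0,0,1],[0.5,0,0,1],[0.5,0,0,1],[0.5,0,0,1],[0.5,0,0,1],[0.5,0,0,1],[0.5,0,0,1]]]';python3 st.py
```

```text
time_s: 28.2
tcp_pos: [0.745, 0.0241, 0.3603]
eef_rot: [-119.7, 57.5, 164.3]
contact_force: [1.8, 0.8, 1.0]
gripper_width: 0.0049
time_s: 29.0
tcp_pos: [0.8116, 0.013, 0.2842]
eef_rot: [-116.4, 57.6, -151.1]
contact_force: [-0.5, -0.6, -0.3]
gripper_width: 0.0046
29.0 [0.8116 0.013  0.2842] 
 [[-0.468  0.447  0.762]
 [-0.259  0.755 -0.602]
 [-0.845 -0.479 -0.238]] 
J [  17.4   61.    71.7    8.3 -132.2  131.8] F [-0.49 -0.58 -0.31] w 0.0046
```

```bash
python3 -m handwheel '[[[0.85,0.4,0.4,0],[0.85,0.4,0.4,0],[0.85,0.4,0.4,0],[0.85,0.4,0.4,0],[0.85,0.4,0.4,0],[0.85,0.4,0.4,0],[0.85,0.4,0.4,0],[0.85,0.4,0.4,0]]]';python3 st.py
```

```text
time_s: 29.8
tcp_pos: [0.8463, 0.0991, 0.3032]
eef_rot: [-100.6, 65.5, -133.6]
contact_force: [-0.5, -0.1, 0.6]
gripper_width: 0.0052
29.8 [0.8463 0.0991 0.3032] 
 [[-0.286  0.484  0.827]
 [-0.3    0.774 -0.557]
 [-0.91  -0.408 -0.076]] 
J [  23.6   59.    71.7   11.3 -125.   128. ] F [-0.49 -0.07  0.55] w 0.0052
```

```bash
python3 -m handwheel '[[[0.8,0.5,0.4,0],[0.8,0.5,0.4,0],[0.8,0.5,0.4,0],[0.8,0.5,0.4,0],[0.8,0.5,0.4,0],[0.8,0.5,0.4,0],[0.8,0.5,0.4,0],[0.8,0.5,0.4,0]]]';python3 st.py
```

```text
time_s: 30.6
tcp_pos: [0.8873, 0.1999, 0.3214]
eef_rot: [-70.7, 71.7, -101.6]
contact_force: [-0.3, -0.8, 0.2]
gripper_width: 0.0053
30.6 [0.8873 0.1999 0.3214] 
 [[-0.063  0.504  0.861]
 [-0.307  0.811 -0.497]
 [-0.95  -0.296  0.104]] 
J [  30.2   57.7   71.7   15.  -115.6  124. ] F [-0.31 -0.79  0.19] w 0.0053
```

```bash
python3 -m handwheel '[[[-0.9,-0.15,0,0.8],[-0.9,-0.15,0,0.8],[-0.9,-0.15,0,0.8],[-0.9,-0.15,0,0.8],[-0.9,-0.15,-0.2,0.8],[-0.9,-0.15,-0.3,0.8],[-0.7,-0.1,-0.4,0.8],[-0.3,0,-0.4,0.5]]]' 50;python3 st.py
```

```text
time_s: 31.4
tcp_pos: [0.6552, 0.1695, 0.2592]
eef_rot: [-69.4, 71.5, -71.0]
contact_force: [-0.4, 0.4, 0.2]
gripper_width: 0.0497
31.4 [0.6552 0.1695 0.2592] 
 [[ 0.103  0.045  0.994]
 [-0.3    0.954 -0.012]
 [-0.948 -0.297  0.112]] 
J [ 40.2  20.3  -5.1  18.  -72.4 131.4] F [-0.4   0.41  0.19] w 0.0497
```

```bash
python3 -m handwheel '[[[-0.6,-0.2,-0.7,0],[-0.6,-0.2,-0.7,0],[-0.5,-0.2,-0.8,0],[-0.1,0,-0.5,0],[0,0,0,0]]]' 50;python3 st.py; python3 look.py 18 210 90 210 110
python3 - <<'E'
from h import *
cv2.imwrite('pics/w18.png',vision.capture('wrist'))
E
```

```text
time_s: 31.9
tcp_pos: [0.5782, 0.1457, 0.1502]
eef_rot: [-67.7, 71.7, -69.1]
contact_force: [0.9, 0.2, 0.9]
gripper_width: 0.0503
31.9 [0.5782 0.1457 0.1502] 
 [[ 0.112  0.041  0.993]
 [-0.293  0.956 -0.006]
 [-0.95  -0.29   0.119]] 
J [ 43.2  17.3 -25.2  20.4 -56.4 122.7] F [0.89 0.16 0.93] w 0.0503
```

View pics/c18.png

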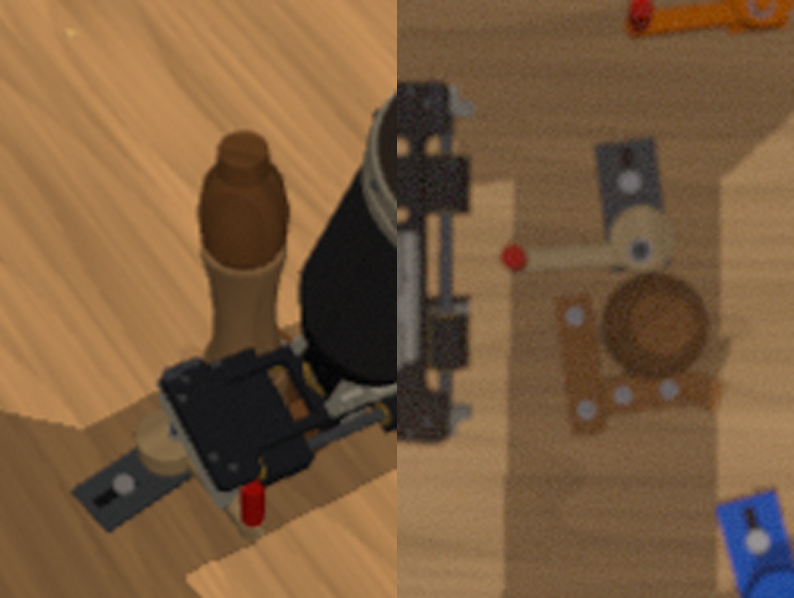

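View pics/w18.png

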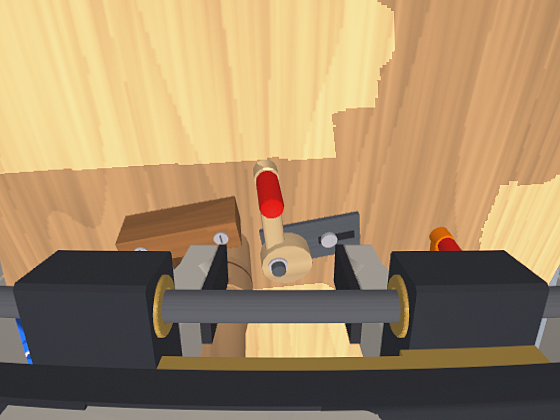

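Run:
```python
from h import *
print('wrist knob top',at('wrist',(270,209),.067),'bolt',at('wrist',(279,267),.037))
print('top',at('top',(210+(513-397)/3.15,110+258/3.15),.067))
```

```text
wrist knob top [0.58322646 0.11855277 0.067     ] bolt [0.59238663 0.03233658 0.037     ]
top [0.58405528 0.11412322 0.067     ]
```

```bash
python3 -m handwheel '[[[0.1,-0.25,-0.6,0],[0.08,-0.25,-0.6,0],[0,-0.2,-0.6,0],[0,-0.05,-0.6,0],[0,0,-0.3,0],[0,0,0,0]]]' 38 10;python3 st.py
```

```text
time_s: 32.65
tcp_pos: [0.5991, 0.1232, 0.0521]
eef_rot: [-63.0, 72.0, -64.5]
contact_force: [-2.1, 0.2, -1.5]
gripper_width: 0.0383
32.65 [0.5991 0.1232 0.0521] 
 [[ 0.133  0.044  0.99 ]
 [-0.28   0.96  -0.005]
 [-0.951 -0.276  0.14 ]] 
J [ 39.3  23.6 -32.9  27.2 -41.2 117.4] F [-2.06  0.22 -1.46] w 0.0383
```

```bash
python3 -m handwheel '[[[-0.05,-0.05,-0.3,0],[0,0,0,0],[0,0,0,0]]]' 10 12;python3 st.py; python3 look.py 19 210 90 210 110
python3 - <<'E'
from h import *
cv2.imwrite('pics/w19.png',vision.capture('wrist'))
E
```

```text
time_s: 32.95
tcp_pos: [0.5989, 0.1222, 0.0426]
eef_rot: [-62.6, 71.9, -64.1]
contact_force: [-3.2, 0.8, -1.3]
gripper_width: 0.02
32.95 [0.5989 0.1222 0.0426] 
 [[ 0.135  0.045  0.99 ]
 [-0.279  0.96  -0.006]
 [-0.951 -0.275  0.143]] 
J [ 39.1  24.2 -33.9  28.2 -39.7 116.3] F [-3.17  0.85 -1.27] w 0.02
```

View pics/c19.png

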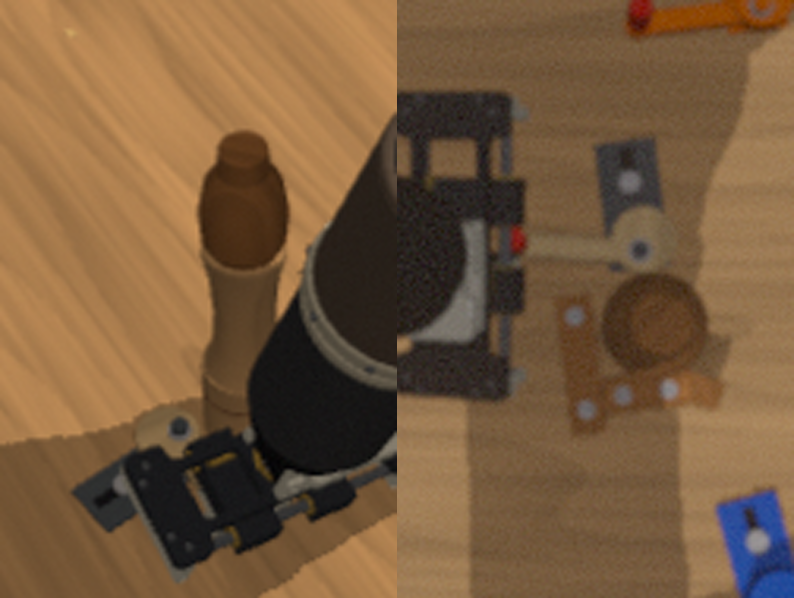

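View pics/w19.png

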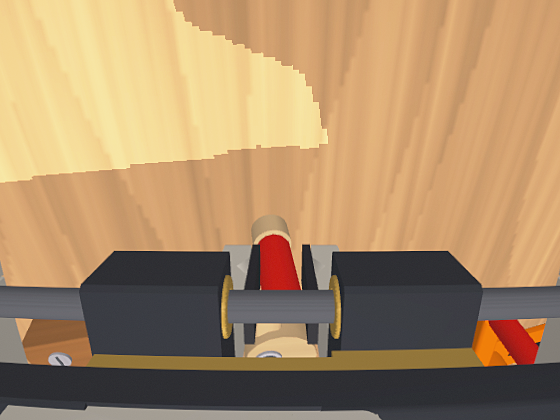

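```bash
cat > arc.py <<'E'
import sys
from jg import *
B=np.array([.593,.0285])
K=lambda th:B+.09*(np.cos(th)*P-np.sin(th)*Q)
if __name__=='__main__':
    for th in np.arange(0,1.9,.1):print(round(th,1),K(th).round(4),'d/row(0.1rad) units',((K(th+.1)-K(th))/.04).round(2))
E
python3 arc.py
python3 - <<'E'
from arc import *
k=at('top',(210+(517-397)/3.15,110+241/3.15),.067)[:2];d=k-B;print(k,np.linalg.norm(d),'th',np.arctan2(-(d@Q),d@P))
E
```

```text
0.0 [0.5805 0.1176] d/row(0.1rad) units [0.22 0.02]
0.1 [0.5894 0.1184] d/row(0.1rad) units [ 0.22 -0.  ]
0.2 [0.5984 0.1183] d/row(0.1rad) units [ 0.22 -0.02]
0.3 [0.6074 0.1173] d/row(0.1rad) units [ 0.22 -0.05]
0.4 [0.6162 0.1155] d/row(0.1rad) units [ 0.21 -0.07]
0.5 [0.6247 0.1127] d/row(0.1rad) units [ 0.21 -0.09]
0.6 [0.633  0.1091] d/row(0.1rad) units [ 0.2  -0.11]
0.7 [0.6408 0.1047] d/row(0.1rad) units [ 0.18 -0.13]
0.8 [0.6482 0.0996] d/row(0.1rad) units [ 0.17 -0.15]
0.9 [0.655  0.0937] d/row(0.1rad) units [ 0.16 -0.16]
1.0 [0.6612 0.0872] d/row(0.1rad) units [ 0.14 -0.18]
1.1 [0.6667 0.0801] d/row(0.1rad) units [ 0.12 -0.19]
1.2 [0.6715 0.0725] d/row(0.1rad) units [ 0.1 -0.2]
1.3 [0.6755 0.0644] d/row(0.1rad) units [ 0.08 -0.21]
1.4 [0.6787 0.056 ] d/row(0.1rad) units [ 0.06 -0.22]
1.5 [0.681  0.0473] d/row(0.1rad) units [ 0.04 -0.22]
1.6 [0.6825 0.0384] d/row(0.1rad) units [ 0.01 -0.22]
1.7 [0.683  0.0294] d/row(0.1rad) units [-0.01 -0.22]
1.8 [0.6826 0.0204] d/row(0.1rad) units [-0.03 -0.22]
[0.59583424 0.11148898] 0.08303736620219546 th 0.17376504793423994
```

```bash
python3 -m handwheel '[[[0.22,-0.10,0,0],[0.22,-0.10,0,0],[0.21,-0.11,0,0],[0.2,-0.12,0,0]]]' ;python3 st.py
```

```text
time_s: 33.5
tcp_pos: [0.6361, 0.1118, 0.044]
eef_rot: [-60.6, 72.3, -61.9]
contact_force: [-2.7, 4.3, -5.7]
gripper_width: 0.0187
33.5 [0.6361 0.1118 0.044 ] 
 [[ 0.143  0.042  0.989]
 [-0.268  0.964 -0.002]
 [-0.953 -0.264  0.149]] 
J [ 35.9  26.  -30.3  28.1 -39.7 120.1] F [-2.73  4.34 -5.66] w 0.0187
```

```bash
python3 -m handwheel '[[[0.18,-0.16,-0.02,0],[0.17,-0.18,-0.02,0],[0.15,-0.18,0,0],[0.14,-0.19,0,0]]]' ;python3 st.py; python3 look.py 20 180 90 210 90
```

```text
time_s: 33.9
tcp_pos: [0.6668, 0.0882, 0.0441]
eef_rot: [-58.7, 72.5, -59.8]
contact_force: [-0.7, 4.4, -5.7]
gripper_width: 0.0173
33.9 [0.6668 0.0882 0.0441] 
 [[ 0.151  0.038  0.988]
 [-0.259  0.966  0.002]
 [-0.954 -0.257  0.156]] 
J [ 32.3  27.3 -28.   28.5 -38.9 123.6] F [-0.72  4.42 -5.67] w 0.0173
```

View pics/c20.png

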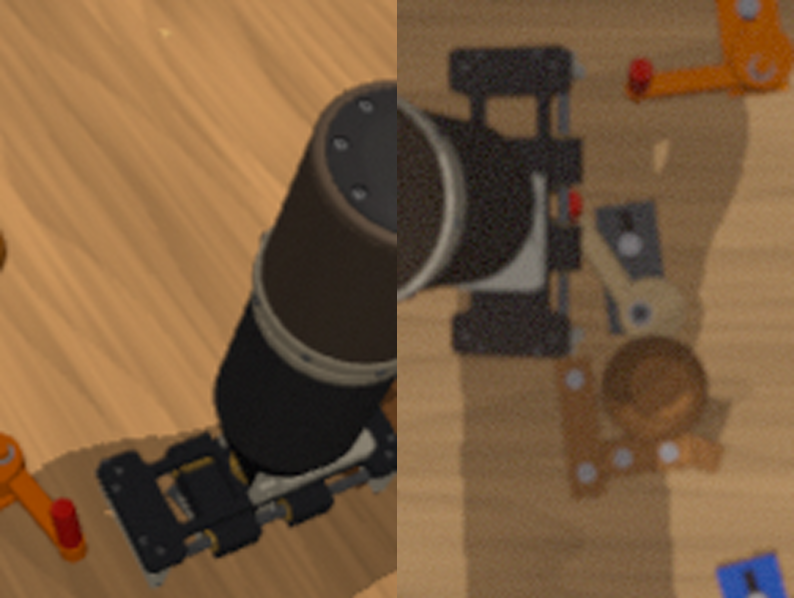

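```bash
python3 -m handwheel '[[[0,0,0,0],[0,0,0,0],[0,0.25,0,0],[0,0.3,0,0],[0,0.3,0,0],[0,0,0,0]]]' 36 12;python3 -m handwheel '[[[0.1,0,0,0],[0.1,0,0,0],[0,0,0,0]]]' 2 12; python3 st.py; python3 look.py 21 180 90 210 90
```

```text
time_s: 34.6
tcp_pos: [0.6673, 0.1229, 0.0466]
eef_rot: [-58.8, 72.3, -59.9]
contact_force: [-0.3, -0.4, -0.1]
gripper_width: 0.0361
time_s: 34.9
tcp_pos: [0.6757, 0.1243, 0.0466]
eef_rot: [-58.8, 72.3, -59.9]
contact_force: [0.1, 0.2, 0.0]
gripper_width: 0.0176
34.9 [0.6757 0.1243 0.0466] 
 [[ 0.152  0.039  0.988]
 [-0.263  0.965  0.003]
 [-0.953 -0.26   0.157]] 
J [ 34.9  28.6 -24.8  27.2 -41.4 122.7] F [0.15 0.17 0.03] w 0.0176
```

View pics/c21.png

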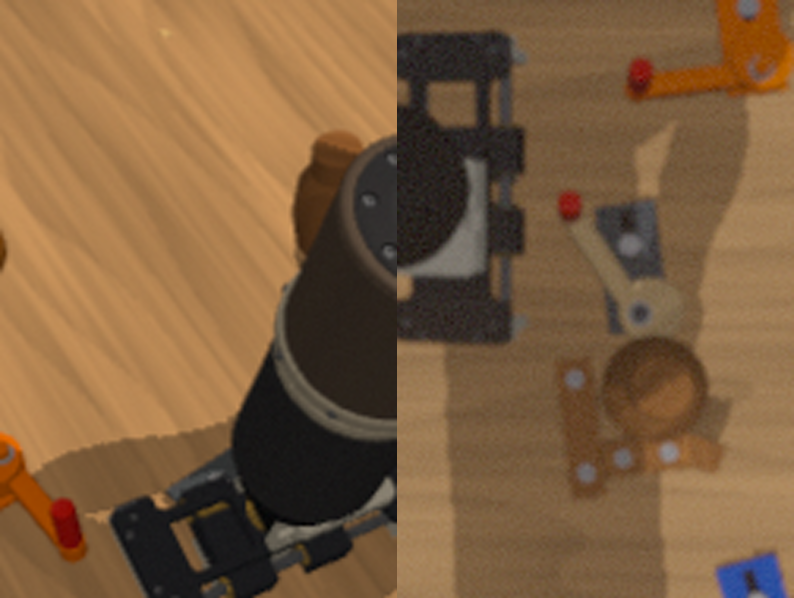

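```bash
cat > kn.py <<'E'
import sys
from arc import *
u,v=210+(float(sys.argv[1])-397)/3.15,90+float(sys.argv[2])/3.15
k=at('top',(u,v),.067)[:2];bt=at('top',(210+(641-397)/3.15,90+313/3.15),.035)[:2];d=k-bt
print(k,bt,np.linalg.norm(d),'th',np.arctan2(-(d@Q),d@P))
E
python3 kn.py 569 205
python3 -m handwheel '[[[0,-0.2,-0.02,0],[0,-0.1,0,0]]]' 2; python3 st.py|tail -1
```

```text
[0.66488385 0.07625311] [0.59288753 0.02435477] 0.08875195042265373 th 1.0858419348248038
time_s: 35.2
tcp_pos: [0.6751, 0.111, 0.0455]
eef_rot: [-59.0, 72.3, -60.1]
contact_force: [0.3, -0.5, -0.2]
gripper_width: 0.0025
J [ 33.9  28.3 -25.7  27.7 -40.7 123.1] F [ 0.27 -0.54 -0.18] w 0.0025
```

```bash
cat > f.py <<'E'
from arc import *
s=readout.get_state();F=s['contact_force'];th=float(__import__('sys').argv[1]) if len(__import__('sys').argv)>1 else 1.2
t=-np.sin(th)*P-np.cos(th)*Q;rd=np.cos(th)*P-np.sin(th)*Q
print('t',s['time_s'],s['tcp_pos'].round(4),'F',F.round(2),'tangential resist',round(-F[:2]@t,2),'radial',round(F[:2]@rd,2),'w',round(s['gripper_width'],4))
E
python3 -m handwheel '[[[0,-0.06,0,0]]]'; python3 f.py 1.0
```

```text
time_s: 35.3
tcp_pos: [0.6749, 0.1077, 0.0455]
eef_rot: [-59.0, 72.3, -60.1]
contact_force: [0.8, -0.0, -0.2]
gripper_width: 0.0017
t 35.3 [0.6749 0.1077 0.0455] F [ 0.83 -0.03 -0.15] tangential resist -0.57 radial 0.61 w 0.0017
```

```bash
python3 -m handwheel '[[[0,-0.08,0,0],[0,-0.06,0,0]]]'; python3 f.py 1.05
```

```text
time_s: 35.5
tcp_pos: [0.6747, 0.1009, 0.0455]
eef_rot: [-59.0, 72.3, -60.2]
contact_force: [-0.3, 0.2, -0.4]
gripper_width: 0.0021
t 35.5 [0.6747 0.1009 0.0455] F [-0.34  0.15 -0.44] tangential resist 0.33 radial -0.18 w 0.0021
```

```bash
python3 -m handwheel '[[[0.02,-0.06,0,0]]]'; python3 f.py 1.05
```

```text
time_s: 35.6
tcp_pos: [0.6755, 0.0981, 0.0456]
eef_rot: [-59.0, 72.3, -60.2]
contact_force: [1.0, 0.7, -0.4]
gripper_width: 0.002
t 35.6 [0.6755 0.0981 0.0456] F [ 0.97  0.73 -0.4 ] tangential resist -0.02 radial 1.21 w 0.002
```

```bash
python3 -m handwheel '[[[0.02,-0.06,0,0]]]'; python3 f.py 1.05
```

```text
time_s: 35.7
tcp_pos: [0.6764, 0.0957, 0.0457]
eef_rot: [-59.0, 72.3, -60.1]
contact_force: [-0.5, 3.4, -0.0]
gripper_width: 0.0022
t 35.7 [0.6764 0.0957 0.0457] F [-0.53  3.37 -0.02] tangential resist 2.99 radial 1.65 w 0.0022
```

```bash
python3 -m handwheel '[[[0.02,-0.06,0,0]]]'; python3 f.py 1.05
```

```text
time_s: 35.8
tcp_pos: [0.6778, 0.0938, 0.0458]
eef_rot: [-58.7, 72.4, -59.9]
contact_force: [-0.0, 3.9, -0.1]
gripper_width: 0.0024
t 35.8 [0.6778 0.0938 0.0458] F [-0.    3.94 -0.06] tangential resist 3.12 radial 2.42 w 0.0024
```

```bash
python3 -m handwheel '[[[0.03,-0.06,0,0],[0.03,-0.06,0,0]]]'; python3 f.py 1.1
```

```text
time_s: 36.0
tcp_pos: [0.6808, 0.0898, 0.0458]
eef_rot: [-58.4, 72.4, -59.5]
contact_force: [-0.1, 2.4, -0.1]
gripper_width: 0.0024
t 36.0 [0.6808 0.0898 0.0458] F [-0.09  2.39 -0.14] tangential resist 2.01 radial 1.29 w 0.0024
```

```bash
python3 -m handwheel '[[[0.02,-0.06,0,0],[0.02,-0.06,0,0]]]'; python3 f.py 1.15
```

```text
time_s: 36.2
tcp_pos: [0.6833, 0.0855, 0.0459]
eef_rot: [-58.1, 72.4, -59.2]
contact_force: [0.7, 2.8, -1.5]
gripper_width: 0.002
t 36.2 [0.6833 0.0855 0.0459] F [ 0.72  2.76 -1.52] tangential resist 1.95 radial 2.07 w 0.002
```

```bash
python3 -m handwheel '[[[0.02,-0.06,0,0]]]'; python3 f.py 1.2
```

```text
time_s: 36.3
tcp_pos: [0.6846, 0.0834, 0.046]
eef_rot: [-58.0, 72.4, -59.0]
contact_force: [1.6, 3.6, -1.8]
gripper_width: 0.0022
t 36.3 [0.6846 0.0834 0.046 ] F [ 1.63  3.55 -1.82] tangential resist 2.3 radial 3.16 w 0.0022
```

```bash
python3 -m handwheel '[[[0.02,-0.06,0,0]]]'; python3 f.py 1.2
```

```text
time_s: 36.4
tcp_pos: [0.6858, 0.0812, 0.046]
eef_rot: [-57.8, 72.4, -58.8]
contact_force: [1.5, 3.7, -2.5]
gripper_width: 0.0021
t 36.4 [0.6858 0.0812 0.046 ] F [ 1.49  3.72 -2.54] tangential resist 2.52 radial 3.12 w 0.0021
```

```bash
python3 -m handwheel '[[[0.0,-0.06,0,0],[0.0,-0.06,0,0]]]'; python3 f.py 1.3
```

```text
time_s: 36.6
tcp_pos: [0.687, 0.0768, 0.0464]
eef_rot: [-57.4, 72.4, -58.4]
contact_force: [2.3, 4.1, -1.4]
gripper_width: 0.0017
t 36.6 [0.687  0.0768 0.0464] F [ 2.32  4.08 -1.36] tangential resist 2.81 radial 3.75 w 0.0017
```

```bash
python3 -m handwheel '[[[0.0,-0.06,0,0]]]'; python3 f.py 1.3
```

```text
time_s: 36.7
tcp_pos: [0.6874, 0.0744, 0.0467]
eef_rot: [-57.3, 72.4, -58.3]
contact_force: [3.1, 3.1, -1.1]
gripper_width: 0.0018
t 36.7 [0.6874 0.0744 0.0467] F [ 3.14  3.1  -1.1 ] tangential resist 1.59 radial 4.11 w 0.0018
```

```bash
python3 -m handwheel '[[[0.0,-0.06,0,0]]]'; python3 f.py 1.3
```

```text
time_s: 36.8
tcp_pos: [0.6875, 0.0719, 0.0468]
eef_rot: [-57.2, 72.4, -58.2]
contact_force: [3.0, 3.8, -1.6]
gripper_width: 0.0022
t 36.8 [0.6875 0.0719 0.0468] F [ 2.99  3.78 -1.56] tangential resist 2.28 radial 4.25 w 0.0022
```

```bash
python3 -m handwheel '[[[0.0,-0.06,0,0]]]'; python3 f.py 1.35
```

```text
time_s: 36.9
tcp_pos: [0.6877, 0.0693, 0.0471]
eef_rot: [-57.2, 72.4, -58.1]
contact_force: [2.1, 3.2, 0.2]
gripper_width: 0.0024
t 36.9 [0.6877 0.0693 0.0471] F [2.11 3.2  0.23] tangential resist 2.25 radial 3.1 w 0.0024
```

```bash
python3 -m handwheel '[[[0.0,-0.06,0,0]]]'; python3 f.py 1.4
```

```text
time_s: 37.0
tcp_pos: [0.6877, 0.0666, 0.0472]
eef_rot: [-57.2, 72.4, -58.1]
contact_force: [2.2, 4.1, -0.1]
gripper_width: 0.002
t 37.0 [0.6877 0.0666 0.0472] F [ 2.23  4.08 -0.13] tangential resist 3.2 radial 3.37 w 0.002
```

```bash
python3 -m handwheel '[[[0.0,-0.06,0,0]]]'; python3 f.py 1.45
```

```text
time_s: 37.1
tcp_pos: [0.6877, 0.0639, 0.0473]
eef_rot: [-57.2, 72.4, -58.1]
contact_force: [1.7, 3.2, -0.1]
gripper_width: 0.002
t 37.1 [0.6877 0.0639 0.0473] F [ 1.73  3.24 -0.08] tangential resist 2.68 radial 2.51 w 0.002
```

```bash
python3 -m handwheel '[[[0.0,-0.05,0,0]]]'; python3 f.py 1.45
```

```text
time_s: 37.2
tcp_pos: [0.6876, 0.0615, 0.0473]
eef_rot: [-57.2, 72.4, -58.2]
contact_force: [2.6, 3.0, -0.6]
gripper_width: 0.0017
t 37.2 [0.6876 0.0615 0.0473] F [ 2.62  3.   -0.62] tangential resist 2.22 radial 3.31 w 0.0017
```

```bash
python3 -m handwheel '[[[0.0,-0.05,0,0]]]'; python3 f.py 1.5;  python3 look.py 22 180 90 210 90
```

```text
time_s: 37.3
tcp_pos: [0.6875, 0.0592, 0.0473]
eef_rot: [-57.2, 72.4, -58.2]
contact_force: [2.4, 3.0, 0.3]
gripper_width: 0.0021
t 37.3 [0.6875 0.0592 0.0473] F [2.4  2.99 0.34] tangential resist 2.42 radial 2.97 w 0.0021
```

View pics/c22.png

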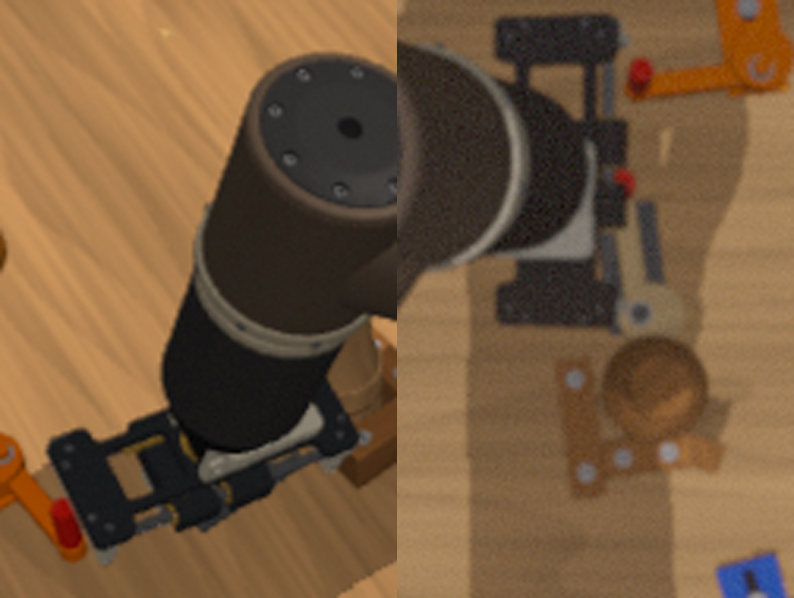

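```bash
python3 -m handwheel '[[[0.0,-0.05,0,0]]]'; python3 f.py 1.5
```

```text
time_s: 37.5
tcp_pos: [0.6873, 0.0569, 0.0473]
eef_rot: [-57.3, 72.4, -58.3]
contact_force: [2.4, 2.4, 0.1]
gripper_width: 0.0023
t 37.5 [0.6873 0.0569 0.0473] F [2.37 2.39 0.09] tangential resist 1.85 radial 2.81 w 0.0023
```

```bash
python3 -m handwheel '[[[0.0,-0.05,0,0]]]'; python3 f.py 1.55
```

```text
time_s: 37.6
tcp_pos: [0.6872, 0.0548, 0.0473]
eef_rot: [-57.3, 72.4, -58.3]
contact_force: [2.4, 2.8, -0.2]
gripper_width: 0.002
t 37.6 [0.6872 0.0548 0.0473] F [ 2.41  2.8  -0.21] tangential resist 2.38 radial 2.82 w 0.002
```

```bash
python3 -m handwheel '[[[0.0,-0.05,0,0]]]'; python3 f.py 1.55
```

```text
time_s: 37.7
tcp_pos: [0.6876, 0.0531, 0.0474]
eef_rot: [-57.2, 72.4, -58.1]
contact_force: [2.4, 5.1, -0.7]
gripper_width: 0.0018
t 37.7 [0.6876 0.0531 0.0474] F [ 2.42  5.06 -0.67] tangential resist 4.61 radial 3.2 w 0.0018
```

```bash
python3 -m handwheel '[[[0.0,-0.05,0,0]]]'; python3 f.py 1.6
```

```text
time_s: 37.8
tcp_pos: [0.688, 0.0517, 0.0474]
eef_rot: [-56.9, 72.4, -57.9]
contact_force: [1.5, 7.5, -0.5]
gripper_width: 0.002
t 37.8 [0.688  0.0517 0.0474] F [ 1.52  7.53 -0.48] tangential resist 7.32 radial 2.34 w 0.002
```

```bash
python3 -m handwheel '[[[0,0,0,0]]]'; python3 f.py 1.6
```

```text
time_s: 37.9
tcp_pos: [0.688, 0.0519, 0.0473]
eef_rot: [-56.9, 72.4, -57.8]
contact_force: [1.0, 3.5, -0.1]
gripper_width: 0.0021
t 37.9 [0.688  0.0519 0.0473] F [ 1.04  3.46 -0.06] tangential resist 3.33 radial 1.42 w 0.0021
```

```bash
python3 -m handwheel '[[[0,-0.03,0,0]]]'; python3 f.py 1.6
```

```text
time_s: 38.0
tcp_pos: [0.6882, 0.0513, 0.0473]
eef_rot: [-56.7, 72.5, -57.6]
contact_force: [-1.1, 7.3, 0.9]
gripper_width: 0.002
t 38.0 [0.6882 0.0513 0.0473] F [-1.12  7.31  0.9 ] tangential resist 7.39 radial -0.31 w 0.002
```

```bash
python3 -m handwheel '[[[0,0.1,0,0],[0,0.3,0,0],[0,0.5,0.1,0],[0.1,0.6,0.4,0],[0.2,0.6,0.7,0],[0.2,0.6,0.8,0],[0.2,0.6,0.8,0],[0.2,0.5,0.8,0]]]'; python3 -m handwheel '[[[0.3,0.3,0.8,0],[0.3,0.3,0.8,0],[0.3,0.3,0.8,0],[0.3,0.3,0.8,0],[0,0,0,0]]]'; python3 f.py 1.6; python3 look.py 23 200 90 210 90
python3 mt.py 16 23; python3 -c "
import cv2;a=cv2.imread('pics/s23.png');b=cv2.imread('pics/s0.png') if 0 else None"
```

```text
time_s: 38.8
tcp_pos: [0.7136, 0.2067, 0.1892]
eef_rot: [-61.5, 72.5, -62.6]
contact_force: [0.7, -0.3, -0.6]
gripper_width: 0.0023
time_s: 39.3
tcp_pos: [0.7594, 0.2677, 0.328]
eef_rot: [-61.2, 72.6, -61.9]
contact_force: [-0.3, 0.0, 0.2]
gripper_width: 0.0018
t 39.3 [0.7594 0.2677 0.328 ] F [-0.34  0.02  0.24] tangential resist 0.05 radial -0.33 w 0.0018
s 16 0.987 0.5 -0.25
s 23 0.479 -15.0 -15.0
t 16 0.924 -0.125 0.875
t 23 0.389 -0.125 0.125
```

View pics/c23.png

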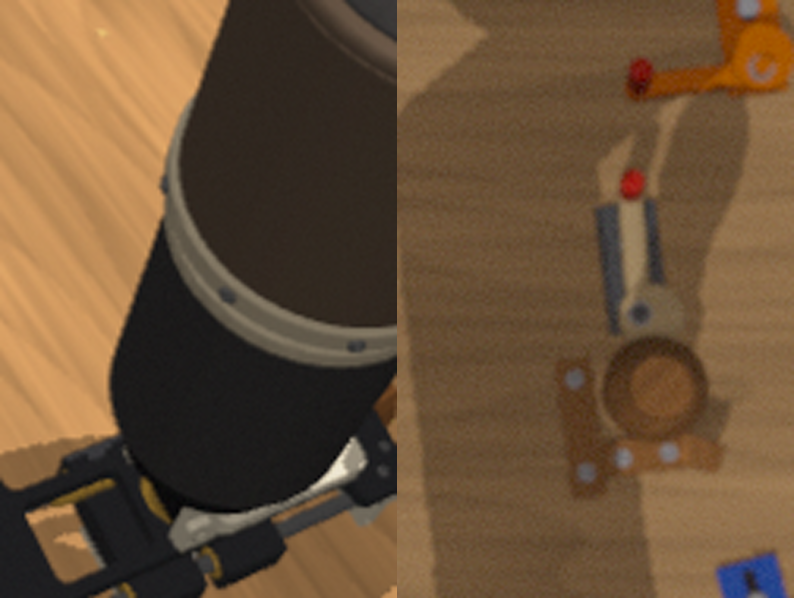

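View pics/t23.png

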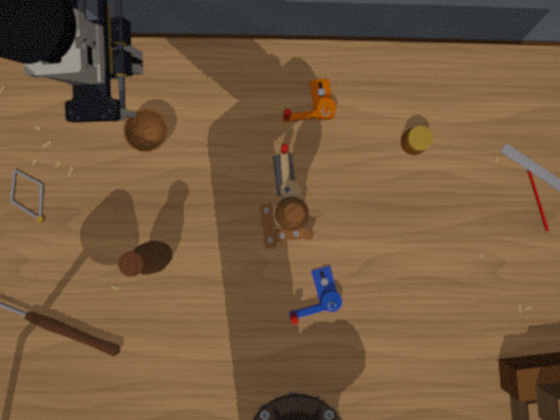

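View pics/s23.png

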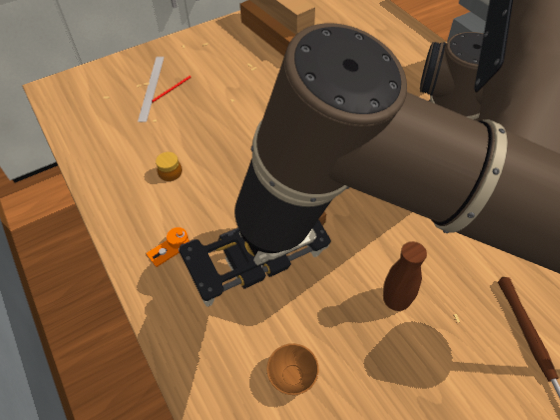

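```bash
python3 -m handwheel '[[[-0.2,0.8,0.3,0],[-0.2,0.9,0.3,0],[-0.2,0.9,0.3,0],[-0.3,0.9,0.3,0],[-0.3,0.9,0,0],[-0.3,0.9,0,0],[-0.3,0.9,0,0],[0,0,0,0]]]'; python3 look.py 24 210 90 240 110
```

```text
time_s: 40.2
tcp_pos: [0.6728, 0.5218, 0.3601]
eef_rot: [-67.1, 72.4, -67.6]
contact_force: [0.5, 0.6, -0.1]
gripper_width: 0.002
```

View pics/s24.png

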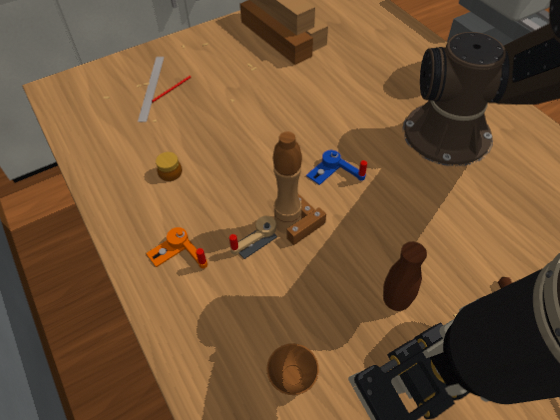

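```bash
python3 mt.py 16 17 24; python3 kn.py 632 184
python3 - <<'E'
import cv2
a=cv2.imread('pics/s24.png')[120:260,220:345]
cv2.imwrite('pics/z24.png',cv2.resize(a,None,fx=4.2,fy=4.2,interpolation=2))
E
```

```text
s 16 0.987 0.5 -0.25
s 17 0.794 0.875 -0.5
s 24 0.778 0.75 -0.25
t 16 0.924 -0.125 0.875
t 17 0.758 0.25 -0.125
t 24 0.453 -0.5 0.0
[0.68003491 0.0327171 ] [0.59288753 0.02435477] 0.08754767304570786 th 1.614759340745469
```

View pics/z24.png

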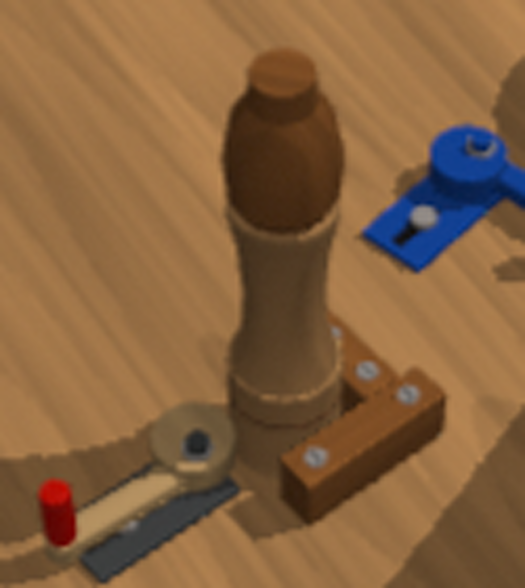

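The mill stands upright in the corner with the cam against its foot, and the lever is at about 1.6 rad. The vase, bowl and wax jar have not moved, and the arm is clear of everything. I'm handing the job in.

```bash
python3 -c "
from plant import close_job
print(close_job())"
```

```text
the job is handed in; nothing more can be done
None
```

I handed the job in at about 40 s. The mill stands upright in the corner, clamped by the cam, and the robot is touching nothing.

**What I did**
- **Tool tilt:** Pointing straight down, the gripper body would have hit the tall mill. I ran the arm against its reach limit until the tool was tilted about 30°. The fingertips could then push the foot about 25 mm above the bench.
- **Sliding the mill:** It slid at about 2–4 N until it met the back fence. I then pushed it sideways until it stopped against the side fence.
- **Clamping:** I reduced the tilt, swung the lever to about 1.0 rad holding the knob, then let go. With shut fingers I pushed it on until the cam bit, then backed away.

**Last checks**
- **Home:** About 8 N of diagonal push no longer moved the mill. The overlays agree with the home position only to about 1–4 mm, because the two cameras disagree by a few millimetres.
- **Clamp:** The lever reads about 1.6 rad. The force at the knob went from about 2.4 N to 7.3–7.4 N, slightly above the 5–7 N band and below the 9 N bruising limit.
- **Bystanders:** The vase, bowl, wax jar and both look-alike clamps show no movement in the pictures.

**What went less well**
- The wrist force read 16 N for one 0.1 s step when the mill met the back fence. I backed off at once. I could not check the wood for a mark.
- On the way in the mill drifted towards the cam and probably brushed it, so I backed off and pushed again from that side.

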